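# Centre-punch the last hole of an adapter plate

## Task

The aluminium plate on the marking-out block still has one hole to be drilled: take the automatic centre punch from its inclined rest, stand it upright with its point on the crossing of the scribed lines in the blue-inked corner, and press it straight down until its spring snaps, stopping there instead of ramming it hard onto its stop. Then lay the punch back in its rest, point down as it was; snap it nowhere else, leave the plate lying where it is and do not knock over the two bottles.

Things in the scene. Friction and masses are not known exactly. Their poses are not given: they have to be found in the camera images.
- punch_grip (a point): spring-loaded centre punch: loose steel tool, at most 152 mm long, 0.2 kg, knurled barrel 20 mm thick, brass cap. This point on its axis is where to grip: 98 mm from the nose mouth (punch_nose), 32 mm below the cap's top; the barrel is bare for 24 mm below it, down to the rest's trough. z runs along the tool from point to cap (x, y any way round). It starts leaning 30 degrees from upright
- punch_nose (a point): on the punch's axis, the mouth of its 10 mm thick nose, from which the steel point stands out; z as above. The nose is 26 mm long, up to the flat shoulder of the barrel. The point (6 mm thick, conical end) stands out 14 to 22 mm beyond this mouth: it was reground, nobody measured by how much
- spindle_end (a point): on the punch's axis inside the barrel: rear end of the spindle that carries the point, 10 mm above the nose mouth, rising as the point is pushed in (travel 10.5 mm, then a hard stop). The push starts at about 7 N, grows to 16 N at 6.5 mm, then collapses as the spring snaps: 11 N at 9 mm, 4 N at 10.5 mm. Snapped means more than 9 mm in. Lifting the punch lets the spring push the point out again
- cross (a point): crossing of the two scribed lines on the plate's upper face, 28 mm above the desk, in the middle of a 30 mm square of blue ink and a scribed circle of 10 mm diameter; z up. 18 mm from the two plate edges that have no fence
- blank: the aluminium plate, loose, 86 x 128 x 10 mm, 0.29 kg, three corners already drilled; origin at the centre of its underside, z up. It lies against two low fences (3 mm higher than the plate) of a steel block fixed to the desk
- rest_nose (a point): where the nose mouth (punch_nose) is when the punch lies in its rest, 42 mm above the desk. This point's z is UPRIGHT, its x level. The seated punch leans 30 degrees (0.524 rad), cap towards -x: its own z axis is (-0.5, 0, 0.866) in this point's axes
- tool_rest: the inclined rest, fixed to the desk, base 118 x 74 mm; origin under its base, axes as rest_nose. A V trough lies under the barrel from 24 to 72 mm above the nose mouth along the axis, open on its upper side (direction (0.866, 0, 0.5)). At its foot a fork with a 14 mm slot, open to the same side, carries the barrel's shoulder, 26 mm above the nose mouth; nose and point hang free below
- buffer_bottle: reagent bottle with blue cap, 56 mm in diameter, 103 mm tall, standing loose behind the work; origin at the centre of its underside, z up
- stain_bottle: reagent bottle with black cap, 46 mm in diameter, 85 mm tall, standing loose behind the work; origin at the centre of its underside, z up

How it is judged:
By the outcome, as a careful person would: the job done as asked, in the order asked, and still so for the second after the job is handed in, with the robot touching nothing.
It also fails if it takes over 61 s, if anything falls off the work surface, if the arm or the gripper's body presses on something with over 40 N, if the wrist force passes 120 N, or if a joint passes its speed limit or range.

## Robot

A 7-joint arm with a two-finger parallel gripper is mounted at the origin on a cart in front of the work surface, level with it; the furniture and walls round the work are solid. World frame = base frame: x ahead of the robot, y to its left, z up, the work surface at z = 0. Lengths are in m, angles in rad, forces in N, time in s.
With the tool pointing down it reaches from about 0.425 to 0.925 m from the base axis. Payload 6.8 kg.
Tool frame: the origin (TCP) lies midway between the tips of the shut fingers; the grasp point (between the pads) lies 19 mm behind it (bot.pinch_z is the distance from the TCP to the grasp point, in m); x points along the fingers, y is the direction in which the jaws open and shut, and the axes are right-handed (so a half turn about x gives the same grasp; the last joint's range is limited). The gripper opens to 85 mm and grips with 20 to 120 N. Pads are 22 mm wide; open, the fingers measure 114 mm over their backs; the gripper's body (76 mm by 85 mm) begins 54 mm behind the grasp point. The pads swing forward as they close: fully open they stand 13 mm farther back than shut.
Start: joints at [1.184, 0.477, 0.022, 1.555, -0.011, 1.109, -0.083], TCP at [0.186, -0.649, 0.231] pointing down, gripper open.
Joint ranges: [-2.96, 2.96], [-0.34, 2.1], [-1.41, 1.46], [0.24, 2.44], [-1.37, 4.51], [0.17, 1.92], [-2.96, 2.96]. Speed limits (rad/s): [2.39, 2.39, 3.14, 3.14, 3.14, 3.14, 3.14].

## Interface

Orientations are given as a unit quaternion [w, x, y, z].
In Python, from station import bot gives the robot as it stands. The module is installed in compiled form; this text tells all that it offers.
- The arm moves only by the tool step_arm, never from a script. Its argument "plan" is a list of rows, each a list of 6 numbers: the shift along the tool's x, y, z in units of 40 mm (1.0 is 40 mm), then the turn, a rotation vector about the tool's x, y, z in units of 360 degrees (1.0 is 360 degrees). In form: [[dx, dy, dz, ax, ay, az], ...]. A call has 1 to 8 rows; each row shifts and turns the commanded pose from where the row before left it, along the tool's axes as they then stand; what a row does not reach is not made up. A row lasts 1/8 s, in which the tool goes at most 62.5 mm and 10.7 degrees, less where a joint would pass 70% of its speed; a pose out of reach is approached as far as the arm can. A call with a number of a shift or a turn outside -1 to 1 is refused whole. A call with a gripper value outside its range is refused whole. "fingers" is the closure, from -1 (fully open) to 1 (shut), set as the call begins (left out, the last holds). The fingers move at their own pace and stop on an object; "force" is the grip in N (left out, the last holds). Time passes only in rows, so rows that do not move let the fingers close. It gives the time, the measured TCP pose, the force and the opening at its end, in the units of the state.
- bot.get_obs(): the state, without advancing time (a new reading comes with each control period).
- bot.read_camera(name): name is "side" or "top"; returns (picture, depth): 420x560x3 uint8, red, green, blue; 420x560 float32, m along the optical axis (not along the pixel's ray), 0 where there is no reading.
- bot.camera_model(name): a dict with "mtx" (3x3 intrinsics, pixels), "k1" (the pictures are not rectified: a ray, as slopes to the right and down, at radius r is drawn at 1 + k1 r^2 times it, then the intrinsics apply), "origin" and "rotation" of the camera in the world. Camera axes: x right, y up, looking along -z (the intrinsics and any distortion apply to the point x, -y, -z); pixel columns grow to the right and rows downward; lengths in m; the calibration is good to about 2 mm. A picture is of the moment at which its call begins. camera_model takes no time and is no camera call.
- bot.hand_in(): hands the job in, once; it reports no verdict.
The state is a dict: "t": time; "q": joint angles; "joint_vel": joint speeds; "joint_torque": joint torques, N m; "eef_pos": TCP position; "tool_rot": TCP orientation; "contact_force": force on the tool from outside, world axes, zero at the start; "torque": the same for the moment, N m; "gripper_width": opening from 0.0 (shut) to 1.0 (fully open).
Only numpy, scipy, OpenCV 4.12 (cv2) and the standard library are available. Lean on these libraries where they do the work, as an engineer would, in place of code of your own. Each camera call takes 0.05 s, during which the arm holds its last target.

## Working session

There is one attempt and no reset: what is moved stays moved. The work goes in short steps, Python scripts to look and compute and a tool call to move; the robot and the scene stay as the last step left them, time stands still between calls to the robot, and variables do not carry over. Pictures are saved under pics/ and viewed, and the job is handed in when it is done.

Besides the shell and the picture viewer there is one more tool, called as name(argument=value, ...), one argument or row to a line, values as JSON. step_arm: Moves the arm, as the interface text tells. Shifts and turns lie within -1 to 1; 1 stands for 40 mm of shift or 360 degrees of turn. Its arguments: {"type":"object","properties":{"plan":{"type":"array"},"fingers":{"type":"number"},"force":{"type":"number"}},"required":["plan"]}

```bash
mkdir -p pics; ls; python3 - <<'E'
from station import bot
import cv2,numpy as np
print(bot.get_obs(), bot.pinch_z)
for n in("side","top"):
    p,d=bot.read_camera(n); cv2.imwrite(f"pics/{n}0.png",p[:,:,::-1]); np.savez(f"{n}0.npz",p=p,d=d)
    print(n,bot.camera_model(n))
E
```

```text
pics
{'t': 0.0, 'q': array([ 1.183919  ,  0.47780795,  0.02232325,  1.55648096, -0.01151989,
        1.10929264, -0.0830781 ]), 'joint_vel': array([ 1.65859470e-04,  2.65887995e-04,  3.92635157e-04,  3.00080174e-04,
       -3.84847378e-04,  7.85630304e-04, -4.20237392e-05]), 'joint_torque': array([-3.41715540e-04, -5.96451902e+01,  1.60803560e+00, -2.81198859e+01,
        1.25677296e-02,  9.32341442e-03, -2.07666908e-06]), 'eef_pos': array([ 0.18557918, -0.6483558 ,  0.23030767]), 'tool_rot': array([-0.09761604, -0.70011482, -0.09890579,  0.70037703]), 'contact_force': array([-0.38273544,  0.03846687,  0.26034779]), 'torque': array([-0.0145742 ,  0.02151377, -0.01556499]), 'gripper_width': 0.9975626462391599} 0.0187
side {'mtx': array([[385.17002153,   0.        , 273.33560424],
       [  0.        , 385.17002153, 203.6370957 ],
       [  0.        ,   0.        ,   1.        ]]), 'k1': 0.02605089378893054, 'origin': array([0.26661259, 0.49197684, 0.65893599]), 'rotation': array([-0.27525577, -0.12432565,  0.39103929,  0.86940535])}
top {'mtx': array([[427.5729928 ,   0.        , 278.56145798],
       [  0.        , 427.5729928 , 204.42787452],
       [  0.        ,   0.        ,   1.        ]]), 'k1': 0.022195166557122545, 'origin': array([ 0.45639603, -0.03502214,  1.03642098]), 'rotation': array([-0.69539069, -0.07462376,  0.05517374,  0.71261416])}
```

View pics/side0.png

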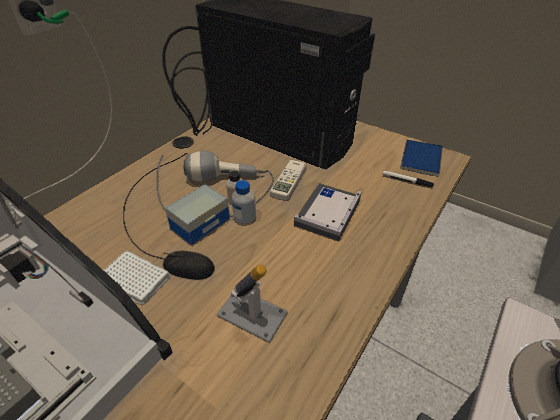

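View pics/top0.png

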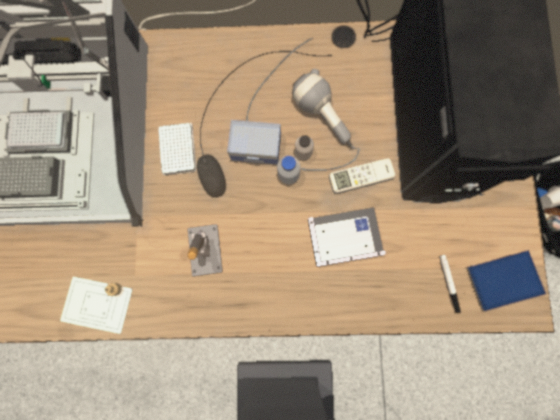

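The side view shows the rest at about (253,310), cap at (259,271), plate at about (330,208) and ink at (327,191). In the top view the rest is at (205,250), cap (192,254), plate (345,238), ink (362,226), and the bottles at (289,170) and (304,147). Next I enlarge crops and write the helpers.

```bash
cat > h.py <<'E'
import numpy as np,cv2
from scipy.spatial.transform import Rotation as R
from scipy.optimize import least_squares, brentq
def rot(q): return R.from_quat([q[1],q[2],q[3],q[0]]).as_matrix()
CM={}
def cm(n):
    if n not in CM:
        from station import bot
        CM[n]=bot.camera_model(n)
    return CM[n]
def proj(n,P):
    c=cm(n);P=np.atleast_2d(P)
    l=(P-c['origin'])@rot(c['rotation'])
    s=np.c_[l[:,0]/-l[:,2],-l[:,1]/-l[:,2]]
    r2=(s**2).sum(1,keepdims=True); s=s*(1+c['k1']*r2)
    return s*[c['mtx'][0,0],c['mtx'][1,1]]+c['mtx'][:2,2]
def ray(n,uv):
    c=cm(n);uv=np.asarray(uv,float)
    s=(uv-c['mtx'][:2,2])/[c['mtx'][0,0],c['mtx'][1,1]]
    x=s.copy()
    for _ in range(20): x=s/(1+c['k1']*(x@x))
    return c['origin'],rot(c['rotation'])@np.array([x[0],-x[1],-1.])
def atz(n,uv,z):
    o,d=ray(n,uv); return o+d*(z-o[2])/d[2]
def atd(n,uv,dep):
    o,d=ray(n,uv); return o+d*dep
def tri(uvs,uvt):
    f=lambda P:np.r_[proj('side',P)[0]-uvs,proj('top',P)[0]-uvt]
    r=least_squares(f,[0.5,0,0.05]);return r.x,r.fun
def crop(p,x0,y0,x1,y1,k,fn,pts=()):
    c=cv2.resize(p[y0:y1,x0:x1,::-1],None,fx=k,fy=k,interpolation=cv2.INTER_CUBIC)
    for t in range((x0//10+1)*10,x1,10): cv2.line(c,(int((t-x0+.5)*k),0),(int((t-x0+.5)*k),8 if t%50 else 18),(0,255,255),1)
    for t in range((y0//10+1)*10,y1,10): cv2.line(c,(0,int((t-y0+.5)*k)),(8 if t%50 else 18,int((t-y0+.5)*k)),(0,255,255),1)
    for q in pts:
        cv2.drawMarker(c,(int((q[0]-x0+.5)*k),int((q[1]-y0+.5)*k)),(0,0,255),cv2.MARKER_CROSS,10,1)
    cv2.imwrite(fn,c)
E
python3 - <<'E'
from h import *
for n in("side","top"):
    f=np.load(n+"0.npz");p,d=f['p'],f['d']
    if n=='side':
        crop(p,210,250,300,345,6,'pics/s_rest.png'); crop(p,285,175,375,245,8,'pics/s_plate.png')
        for uv in [(253,310),(259,271),(327,191),(330,215),(300,280)]: print(n,uv,atd(n,uv,d[uv[1],uv[0]]))
    else:
        crop(p,175,215,235,285,8,'pics/t_rest.png'); crop(p,300,200,390,272,8,'pics/t_plate.png')
        for uv in [(205,250),(192,254),(362,226),(340,240),(289,163),(304,143),(280,280)]: print(n,uv,atd(n,uv,d[uv[1],uv[0]]))
E
```

```text
side (253, 310) [0.5303343  0.18385657 0.03825525]
side (259, 271) [0.51755623 0.17750311 0.1547689 ]
side (327, 191) [ 0.59187687 -0.20709118  0.02946598]
side (330, 215) [ 0.54194673 -0.13226535  0.02983577]
side (300, 280) [5.09703691e-01 5.03905212e-02 1.54458936e-05]
top (205, 250) [0.53664943 0.16010611 0.06249859]
top (192, 254) [0.52129574 0.16787756 0.15731215]
top (362, 226) [ 0.58675978 -0.20472943  0.03055822]
top (340, 240) [ 0.55545756 -0.15211003  0.02596161]
top (289, 163) [ 0.72519373 -0.03679801  0.10178787]
top (304, 143) [ 0.77690339 -0.07285429  0.08525765]
top (280, 280) [ 4.66016421e-01 -7.94175790e-03 -1.42299890e-04]
```

View pics/s_rest.png

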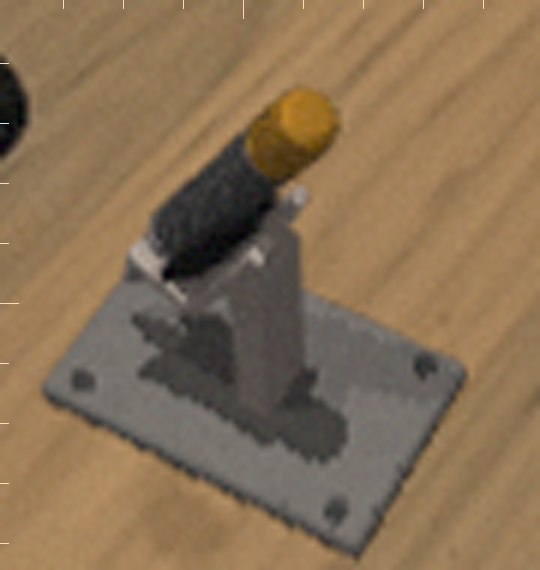

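View pics/t_rest.png

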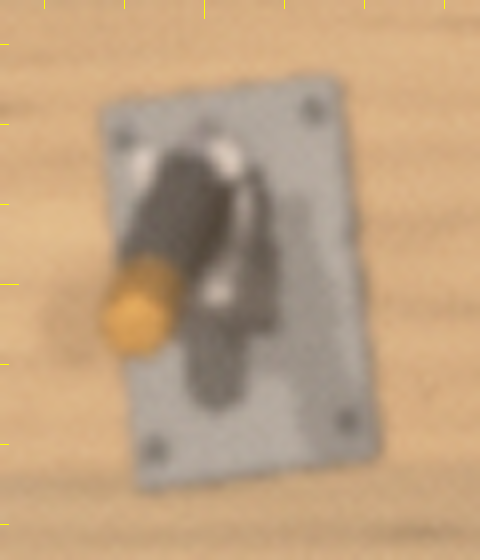

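View pics/s_plate.png

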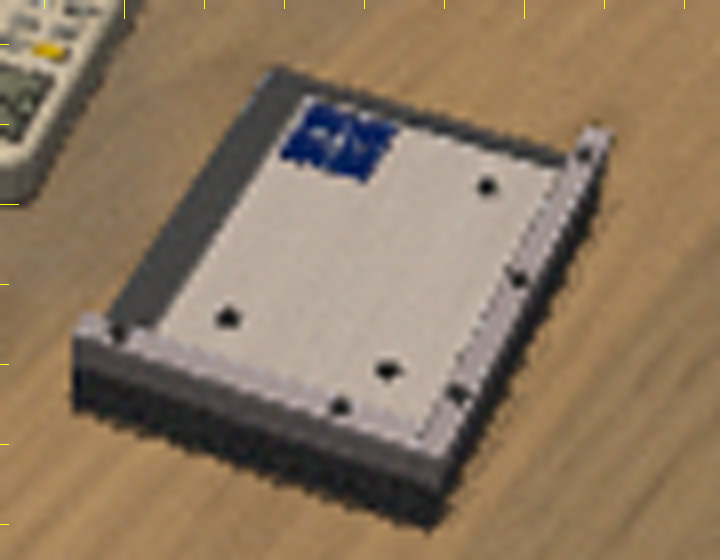

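View pics/t_plate.png

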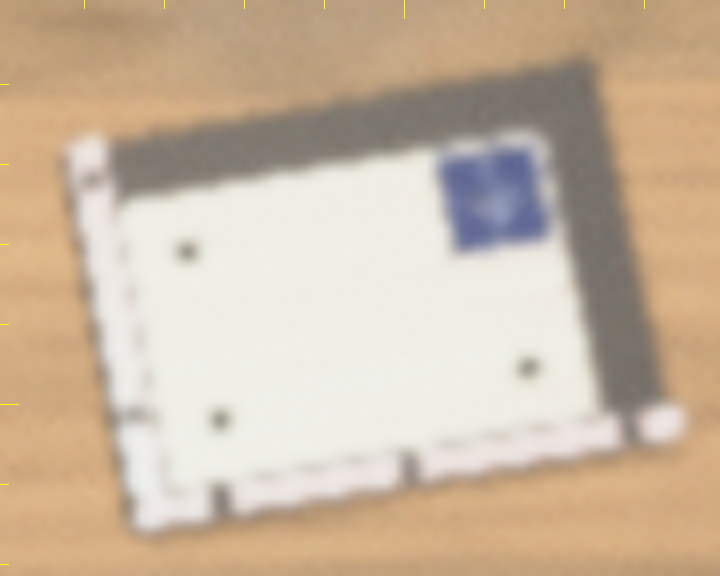

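```bash
python3 - <<'E'
from h import *
S=lambda L,k,x0,y0:np.array(L,float)/k+[x0-.5,y0-.5]
# plate: holes + cross, model in plate frame centre; 
ps=S([(340,142),(488,186),(388,370),(228,317)],8,285,175)
pt=S([(493.5,198),(528,367),(220,419),(187,251)],8,300,200)
# seen: order cross, hole near fence.. (side right), ...
for a,b in zip(ps,pt): print(tri(a,b)[0].round(4), atz('side',a,.028).round(4),atz('top',b,.028).round(4))
m=np.array([[25,-46],[-25,-46],[-25,46],[25,46]])/1e3
def mod(x):
    c,s=np.cos(x[2]),np.sin(x[2])
    return np.c_[m@np.array([[c,s],[-s,c]])+x[:2],np.full(4,.028)]
f=lambda x:np.r_[(proj('side',mod(x))-ps).ravel(),(proj('top',mod(x))-pt).ravel()]
r=least_squares(f,[.56,-.15,.1]);print(r.x,f(r.x).round(1));print(mod(r.x))
for nm,n,q in(('side','side',ps),('top','top',pt)):
    g=lambda x:(proj(n,mod(x))-q).ravel()
    r1=least_squares(g,[.56,-.15,.1]);print(nm,r1.x,mod(r1.x)[0],np.abs(g(r1.x)).max())
# rest
bs=S([(45,388),(355,552),(467,372)],6,210,250)
bt=S([(100,105),(340,75),(382,455),(137,490)],8,175,215)
for a in bs: print('s',atz('side',a,.008).round(4))
for a in bt: print('t',atz('top',a,.008).round(4))
cs=S([(305,122)],6,210,250);ct=S([(133,322)],8,175,215)
print('cap',tri(cs[0],ct[0]),atz('side',cs[0],.1546),atz('top',ct[0],.1546))
for n,uv in(('side',(222,320)),('side',(275,322)),('top',(216,255)),('top',(217,240))):
    d=np.load(n+'0.npz')['d'];print(n,atd(n,uv,d[uv[1],uv[0]]))
E
```

```text
[ 0.5907 -0.2036  0.0284] [ 0.5902 -0.2043  0.028 ] [ 0.5913 -0.2035  0.028 ]
[ 0.5411 -0.2104  0.0295] [ 0.5417 -0.2121  0.028 ] [ 0.5412 -0.2107  0.028 ]
[ 0.5277 -0.1204  0.0283] [ 0.5274 -0.1208  0.028 ] [ 0.5282 -0.1202  0.028 ]
[ 0.5775 -0.1127  0.0286] [ 0.5775 -0.1134  0.028 ] [ 0.5778 -0.1126  0.028 ]
[ 0.55937074 -0.16206275  0.14670146] [-0.3 -0.  -0.1  0.2 -0.3  0.1 -0.1  0.1  0.2  0.2  0.2 -0.1 -0.   0.1
  0.1  0.2]
[[ 0.5908263  -0.20391425  0.028     ]
 [ 0.54136337 -0.21122304  0.028     ]
 [ 0.52791519 -0.12021125  0.028     ]
 [ 0.57737812 -0.11290246  0.028     ]]
side [ 0.55919514 -0.16263829  0.14735573] [ 0.59067807 -0.2044692   0.028     ] 0.144724298299991
top [ 0.55963046 -0.16174987  0.14588364] [ 0.59105177 -0.20362708  0.028     ] 0.1512567218063623
s [0.5942 0.2158 0.008 ]
s [0.4802 0.2044 0.008 ]
s [0.4869 0.1333 0.008 ]
t [0.5966 0.2156 0.008 ]
t [0.6039 0.1423 0.008 ]
t [0.4893 0.1292 0.008 ]
t [0.4807 0.2024 0.008 ]
cap (array([0.51996933, 0.17121951, 0.14974258]), array([-0.16073852, -0.03690294,  0.09445094,  0.18202169])) [0.51728922 0.17418838 0.1546    ] [0.51999979 0.17029172 0.1546    ]
side [0.58117207 0.2171585  0.00157727]
side [0.49243622 0.1669528  0.01076556]
top [0.52828009 0.14381366 0.01109406]
top [0.56434301 0.14179784 0.00994158]
```

```bash
cat > plan.py <<'E'
from h import *
def pose():
    from station import bot
    o=bot.get_obs(); return np.array(o['eef_pos']),rot(o['tool_rot']),o
def rows(p0,R0,p1,R1,N):
    rv=R.from_matrix(R0.T@R1).as_rotvec()
    out=[];p=p0.copy();Rc=R0.copy()
    for i in range(N):
        pt=p0+(p1-p0)*(i+1)/N
        d=np.round(Rc.T@(pt-p)/.04,3); a=np.round(rv/N/(2*np.pi),4)
        p=p+Rc@d*.04; Rc=Rc@R.from_rotvec(a*2*np.pi).as_matrix()
        out.append([*d,*a])
    print('[%s]'%','.join('[%s]'%','.join('%g'%v for v in r) for r in out))
    print('end',p.round(4),'err mm',((p1-p)*1e3).round(2),'ang',np.degrees(R.from_matrix(Rc.T@R1).magnitude()).round(3),'deg/row',np.degrees(np.linalg.norm(rv)/N).round(2),'mm/row',(np.linalg.norm(p1-p0)/N*1e3).round(1))
    return p,Rc
YAW=.108
def restframe(yaw=YAW): return R.from_euler('z',yaw).as_matrix()
def tool_from(x,y):
    x=np.array(x)/np.linalg.norm(x); y=np.array(y)-x*np.dot(x,y); y/=np.linalg.norm(y)
    return np.c_[x,y,np.cross(x,y)]
E
python3 - <<'E'
from plan import *
p,Rm,o=pose();print(Rm.round(3))
d=np.load('top0.npz');dd=d['d']
for uv in[(405,190),(415,195),(395,100),(410,170),(540,175),(430,165),(480,170)]: print(uv,atd('top',uv,dd[uv[1],uv[0]]).round(3))
E
```

```text
[[-0.001  0.275 -0.961]
 [ 0.002 -0.961 -0.275]
 [-1.    -0.002  0.   ]]
(405, 190) [ 0.666 -0.305  0.054]
(415, 195) [ 0.649 -0.32   0.076]
(395, 100) [ 0.896 -0.302  0.037]
(410, 170) [ 0.698 -0.303  0.112]
(540, 175) [ 0.8   -0.88  -0.396]
(430, 165) [ 0.674 -0.305  0.237]
(480, 170) [ 0.636 -0.353  0.336]
```

```bash
python3 - <<'E'
from plan import *
p,Rm,o=pose()
F=restframe(); zp=F@np.array([-.5,0,.866]); cap=np.array([.52,.1703,.1546]); grip=cap-.032*zp
RG=tool_from(-zp,-F[:,1]); print('grip',grip,RG.round(3))
p1,R1=rows(p,Rm,np.array([.42,-.2,.25]),Rm,8)
p2,R2=rows(p1,R1,grip-zp*(.0187-.07),RG,10)
E
```

```text
grip [0.53590678 0.17202464 0.126888  ] [[ 0.497  0.108 -0.861]
 [ 0.054 -0.994 -0.093]
 [-0.866  0.    -0.5  ]]
[[-0.059,-1.146,-1.09,0,0,0],[-0.06,-1.146,-1.09,0,0,0],[-0.059,-1.145,-1.09,0,0,0],[-0.06,-1.146,-1.089,0,0,0],[-0.059,-1.146,-1.09,0,0,0],[-0.059,-1.146,-1.09,0,0,0],[-0.06,-1.146,-1.09,0,0,0],[-0.059,-1.146,-1.09,0,0,0]]
end [ 0.42 -0.2   0.25] err mm [-0.   -0.02  0.01] ang 0.0 deg/row 0.0 mm/row 63.3
[[0.198,-0.825,-0.471,0.0026,0.0083,0.0007],[0.218,-0.833,-0.447,0.0026,0.0083,0.0007],[0.237,-0.842,-0.422,0.0026,0.0083,0.0007],[0.255,-0.849,-0.394,0.0026,0.0083,0.0007],[0.271,-0.857,-0.367,0.0026,0.0083,0.0007],[0.286,-0.863,-0.339,0.0026,0.0083,0.0007],[0.298,-0.87,-0.309,0.0026,0.0083,0.0007],[0.31,-0.877,-0.279,0.0026,0.0083,0.0007],[0.32,-0.882,-0.248,0.0026,0.0083,0.0007],[0.328,-0.887,-0.217,0.0026,0.0083,0.0007]]
end [0.5104 0.1693 0.1713] err mm [-0.01  0.   -0.02] ang 0.224 deg/row 3.15 mm/row 38.8
```

step_arm(
  plan=[
    [-0.06,-0.95,-0.9,0,0,0],
    [-0.06,-0.95,-0.9,0,0,0],
    [-0.06,-0.95,-0.9,0,0,0],
    [-0.06,-0.95,-0.9,0,0,0],
    [-0.06,-0.95,-0.9,0,0,0],
    [-0.06,-0.95,-0.9,0,0,0],
    [-0.06,-0.95,-0.9,0,0,0],
    [-0.06,-0.95,-0.9,0,0,0],
  ],
  fingers=-1,
  force=80,
)

```text
t: 1.1
eef_pos: [0.3794, -0.2758, 0.2505]
tool_rot: [-0.098, -0.7, -0.098, 0.7]
contact_force: [0.9, -0.5, 0.2]
gripper_width: 1.002
```

```bash
python3 - <<'E'
from plan import *
p,Rm,o=pose();print(o['t'],p)
F=restframe(); zp=F@np.array([-.5,0,.866]); cap=np.array([.52,.1703,.1546]); grip=cap-.032*zp
RG=tool_from(-zp,-F[:,1])
rows(p,Rm,grip-zp*(.0187-.075),RG,12)
E
```

```text
1.1 [ 0.37936766 -0.27576244  0.250485  ]
[[0.156,-0.817,-0.512,0.0022,0.0069,0.0006],[0.174,-0.825,-0.494,0.0022,0.0069,0.0006],[0.193,-0.832,-0.475,0.0022,0.0069,0.0006],[0.209,-0.839,-0.454,0.0022,0.0069,0.0006],[0.226,-0.846,-0.433,0.0022,0.0069,0.0006],[0.24,-0.853,-0.412,0.0022,0.0069,0.0006],[0.255,-0.86,-0.388,0.0022,0.0069,0.0006],[0.268,-0.865,-0.366,0.0022,0.0069,0.0006],[0.28,-0.872,-0.341,0.0022,0.0069,0.0006],[0.29,-0.877,-0.318,0.0022,0.0069,0.0006],[0.301,-0.883,-0.292,0.0022,0.0069,0.0006],[0.31,-0.887,-0.266,0.0022,0.0069,0.0006]]
end [0.5079 0.169  0.1756] err mm [0.01 0.   0.02] ang 0.143 deg/row 2.63 mm/row 39.1
```

step_arm(
  plan=[
    [0.15,-0.82,-0.51,0.0022,0.0069,0.0006],
    [0.17,-0.82,-0.49,0.0022,0.0069,0.0006],
    [0.19,-0.83,-0.48,0.0022,0.0069,0.0006],
    [0.21,-0.84,-0.45,0.0022,0.0069,0.0006],
    [0.22,-0.85,-0.43,0.0022,0.0069,0.0006],
    [0.24,-0.85,-0.41,0.0022,0.0069,0.0006],
    [0.25,-0.86,-0.39,0.0022,0.0069,0.0006],
    [0.27,-0.86,-0.37,0.0022,0.0069,0.0006],
  ],
)

```text
t: 2.1
eef_pos: [0.4645, 0.0198, 0.2013]
tool_rot: [0.051, 0.817, 0.064, -0.571]
contact_force: [0.4, 0.3, -0.6]
gripper_width: 1.0
```

step_arm(
  plan=[
    [0.28,-0.87,-0.34,0.0022,0.0069,0.0006],
    [0.29,-0.88,-0.32,0.0022,0.0069,0.0006],
    [0.3,-0.88,-0.29,0.0022,0.0069,0.0006],
    [0.31,-0.89,-0.27,0.0022,0.0069,0.0006],
    [0,0,0,0,0,0],
    [0,0,0,0,0,0],
  ],
)

```text
t: 2.85
eef_pos: [0.5014, 0.1443, 0.1787]
tool_rot: [0.033, 0.857, 0.046, -0.512]
contact_force: [-0.1, -0.4, -0.2]
gripper_width: 1.002
```

```bash
python3 - <<'E'
from plan import *
from station import bot
p,Rm,o=pose();print(o['t'],p,o['q'].round(3),o['contact_force'].round(2))
F=restframe(); zp=F@np.array([-.5,0,.866]); cap=np.array([.52,.1703,.1546]); grip=cap-.032*zp
RG=tool_from(-zp,-F[:,1])
rows(p,Rm,grip-zp*(.0187-.07),RG,1)
for n in("side","top"):
    q,d=bot.read_camera(n); np.savez(f"{n}1.npz",p=q,d=d)
    pts=proj(n,np.array([cap,grip,p]))
    print(n,pts)
    a=(200,210,320,330) if n=='side' else (150,200,240,290)
    crop(q,*a,6,f'pics/{n}1.png',pts)
E
```

```text
2.85 [0.50142929 0.14429948 0.17869556] [-0.049  0.141 -0.504  2.299  0.823  0.373 -2.712] [-0.07 -0.43 -0.15]
[[0.297,-0.596,-0.173,0.0014,0.0047,-0.0009]]
end [0.5104 0.1692 0.1713] err mm [0.01 0.01 0.01] ang 0.023 deg/row 1.79 mm/row 27.5
side [[260.41979984 267.57143394]
 [252.78322891 274.31027941]
 [278.61820327 253.1013555 ]]
top [[191.12100535 254.74999805]
 [193.43603794 248.14645812]
 [201.13779573 262.95976967]]
```

step_arm(
  plan=[
    [-0.3,0,0,0.025,0,0],
  ],
)

```text
t: 3.08
eef_pos: [0.496, 0.1428, 0.1892]
tool_rot: [-0.037, 0.857, 0.004, -0.514]
contact_force: [-0.2, 0.5, -0.9]
gripper_width: 1.001
```

```bash
python3 - <<'E'
from plan import *
p,Rm,o=pose();print(o['t'],p,o['q'].round(3));print(Rm.round(3))
E
```

```text
3.075 [0.49598959 0.14282954 0.18917528] [-0.045  0.111 -0.506  2.3    0.747  0.384 -2.803]
[[ 0.472 -0.03  -0.881]
 [ 0.045 -0.997  0.059]
 [-0.88  -0.067 -0.469]]
```

View pics/side1.png

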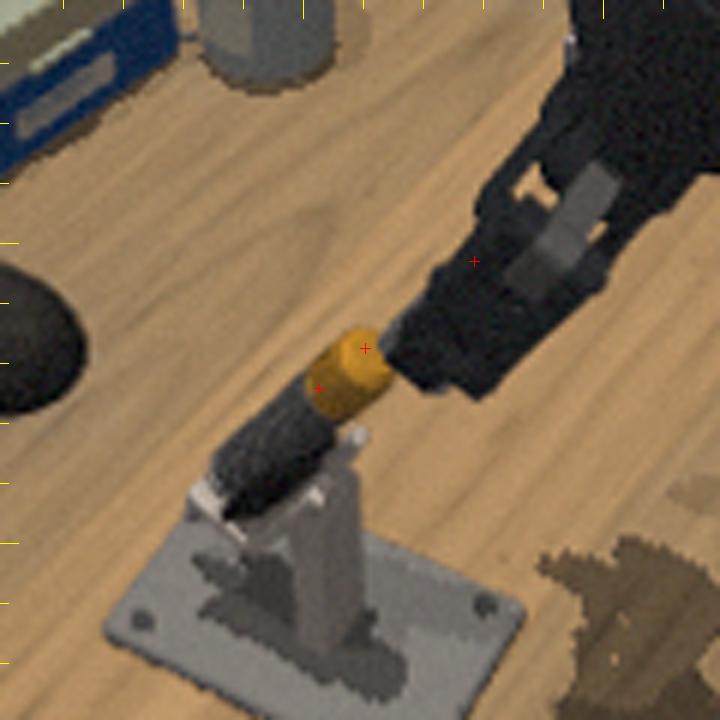

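View pics/top1.png

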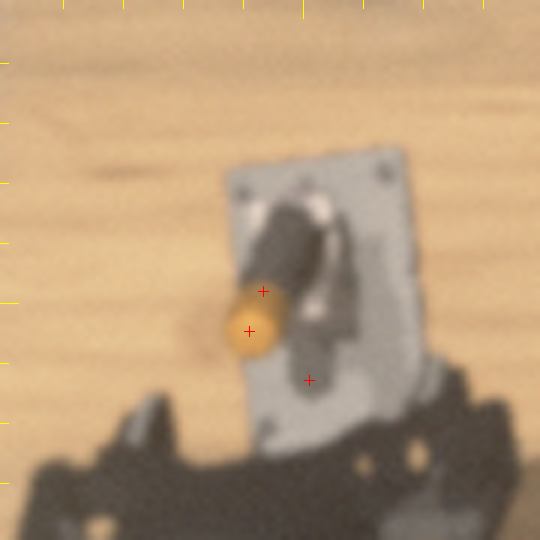

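```bash
cat > ov.py <<'E'
from plan import *
def punch(cap_or_nose,yaw,lean=np.radians(30)):
    F=restframe(yaw); return F@np.array([-np.sin(lean),0,np.cos(lean)])
def overlay(n,npz,nose,z,fn,box,k):
    q=np.load(npz)['p']; x0,y0,x1,y1=box
    c=cv2.resize(q[y0:y1,x0:x1,::-1],None,fx=k,fy=k,interpolation=cv2.INTER_CUBIC)
    f=lambda P:tuple(int(round(v)) for v in (proj(n,P)[0]-[x0-.5,y0-.5])*k)
    view=cm(n)['origin']-(nose+.08*z); s=np.cross(z,view); s/=np.linalg.norm(s)
    for e,col in((0,(0,0,255)),(.01,(0,255,0)),(-.01,(0,255,0))):
        cv2.line(c,f(nose+.026*z+e*s),f(nose+.13*z+e*s),col,1)
    for L in(0.026,.072,.098,.13): cv2.circle(c,f(nose+L*z),3,(255,0,255),-1)
    cv2.imwrite(fn,c)
E
python3 - <<'E'
from ov import *
for yaw in(.108,):
    z=punch(0,yaw); nose=np.array([.52,.1703,.1546])-.13*z; print(nose)
    overlay('side','side0.npz',nose,z,'pics/ovs0.png',(220,255,290,320),8)
    overlay('top','top0.npz',nose,z,'pics/ovt0.png',(175,215,235,275),9)
E
```

```text
[0.58462129 0.17730636 0.0420167 ]
```

step_arm(
  plan=[
    [-0.2,0,0,-0.028,0,0],
    [-0.2,0,0,-0.028,0,0],
    [0,0,0,-0.028,0,0],
    [0,0,0,-0.028,0,0],
    [0,0,0,-0.028,0,0],
    [0,0,0,-0.028,0,0],
    [0,0,0,-0.028,0,0],
    [0,0,0,-0.028,0,0],
  ],
)

```text
t: 4.08
eef_pos: [0.4888, 0.1422, 0.2039]
tool_rot: [0.53, 0.675, 0.337, -0.387]
contact_force: [0.8, 0.7, 0.8]
gripper_width: 1.002
```

step_arm(
  plan=[
    [0,0,0,-0.028,0,0],
    [0,0,0,-0.028,0,0],
    [0,0,0,-0.028,0,0],
    [0,0,0,-0.028,0,0],
    [0,0,0,-0.028,0,0],
    [0,0,0,-0.028,0,0],
    [0,0,0,-0.028,0,0],
    [0,0,0,-0.028,0,0],
  ],
)

```text
t: 5.08
eef_pos: [0.4888, 0.1421, 0.2038]
tool_rot: [0.841, 0.172, 0.507, -0.077]
contact_force: [0.1, -0.6, 0.1]
gripper_width: 1.005
```

View pics/ovs0.png

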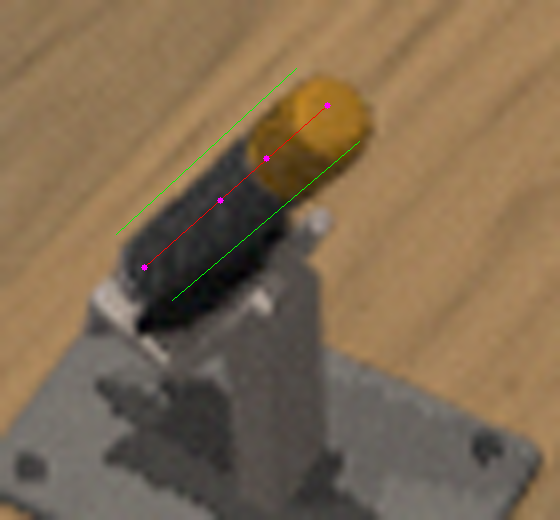

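View pics/ovt0.png

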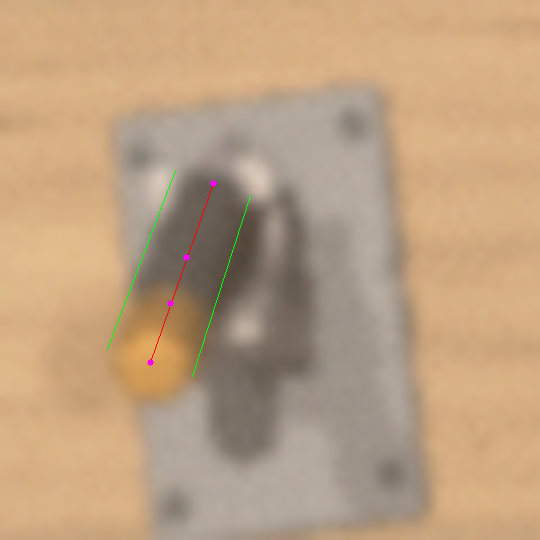

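```bash
python3 - <<'E'
from plan import *
p,Rm,o=pose();print(o['t'],p,o['q'].round(3))
yaw=.09
F=restframe(yaw); zp=F@np.array([-.5,0,.866]); cap=np.array([.519,.171,.1546]); grip=cap-.032*zp
RG=tool_from(-zp,F[:,1])
rows(p,Rm,grip-zp*(.0187-.06),RG,5)
E
```

```text
5.075 [0.488755   0.14213845 0.20384352] [ 0.22   0.097 -0.777  2.285  0.717  0.424  0.06 ]
[[0.248,0.128,-0.034,-0.0145,-0.0009,0.0001],[0.248,0.13,-0.024,-0.0145,-0.0009,0.0001],[0.248,0.131,-0.013,-0.0145,-0.0009,0.0001],[0.248,0.133,-0.003,-0.0145,-0.0009,0.0001],[0.249,0.131,0.008,-0.0145,-0.0009,0.0001]]
end [0.5144 0.1706 0.1626] err mm [-0.    0.01  0.02] ang 0.07 deg/row 5.23 mm/row 11.2
```

step_arm(
  plan=[
    [0.25,0.13,-0.03,-0.0145,-0.0009,0],
    [0.25,0.13,-0.02,-0.0145,-0.0009,0],
    [0.25,0.13,-0.01,-0.0145,-0.0009,0],
    [0.25,0.13,0,-0.0145,-0.0009,0],
    [0.25,0.13,0.01,-0.0145,-0.0009,0],
    [0,0,0,0,0,0],
    [0,0,0,0,0,0],
  ],
)

```text
t: 5.95
eef_pos: [0.5151, 0.1709, 0.1628]
tool_rot: [0.865, -0.021, 0.5, 0.036]
contact_force: [0.4, 0.1, 0.8]
gripper_width: 1.002
```

```bash
python3 - <<'E'
from plan import *
from station import bot
p,Rm,o=pose();print(o['t'],p,o['q'].round(3))
for n in("side","top"):
    q,d=bot.read_camera(n); np.savez(f"{n}2.npz",p=q,d=d)
    pts=proj(n,np.array([p,p-.05*Rm[:,0],p+.04*Rm[:,0]]))
    print(n,pts)
    a=(210,210,310,310) if n=='side' else (150,200,240,290)
    crop(q,*a,7,f'pics/{n}2.png',pts)
E
```

```text
5.95 [0.51509719 0.17093339 0.16277321] [ 0.088  0.245 -0.736  2.275  1.141  0.454  0.062]
side [[262.47404858 265.99128917]
 [275.71053775 254.39103519]
 [252.97753564 274.31740904]]
top [[189.84872793 256.90308986]
 [185.44794131 268.44870418]
 [193.03822046 248.53121081]]
```

View pics/side2.png

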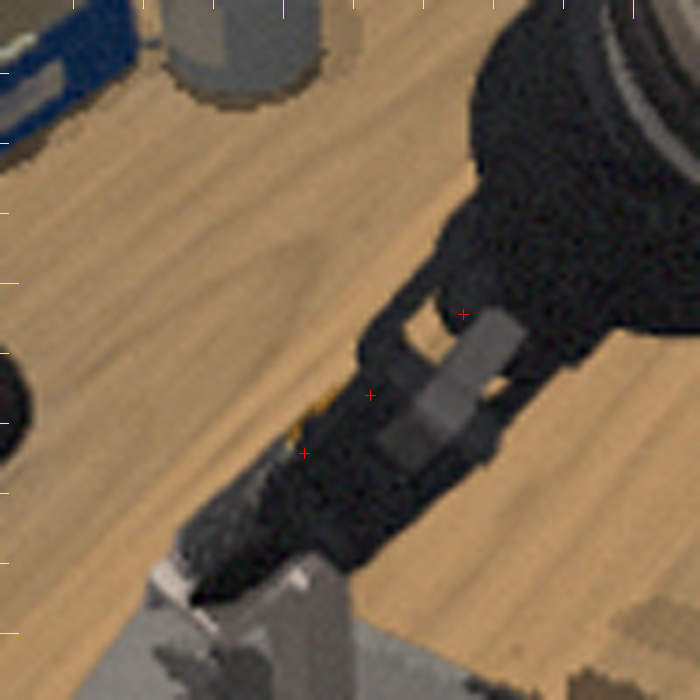

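View pics/top2.png

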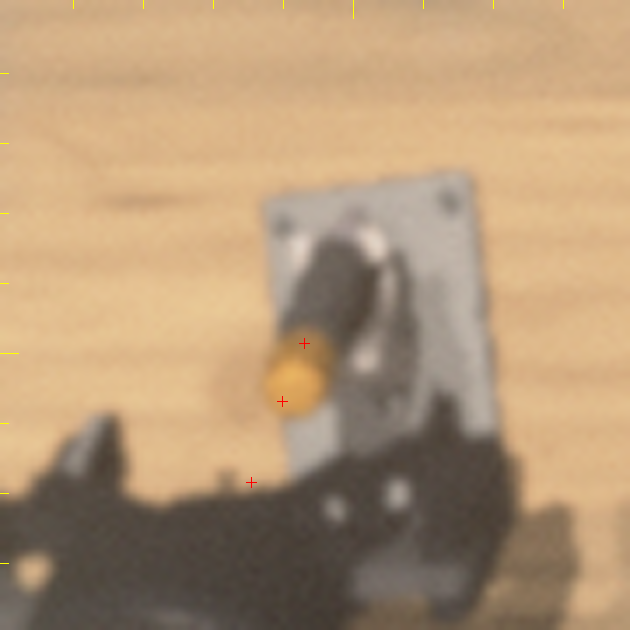

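```bash
python3 - <<'E'
from plan import *
for n,box in(('top',(180,235,210,265)),('side',(240,255,280,295))):
  for k in(0,1,2):
    q=np.load(f'{n}{k}.npz')['p']; x0,y0,x1,y1=box
    c=cv2.resize(q[y0:y1,x0:x1],None,fx=8,fy=8,interpolation=cv2.INTER_CUBIC)
    h=cv2.cvtColor(c,cv2.COLOR_RGB2HSV)
    for vt in(90,150,190,):
        m=((h[...,0]<25)&(h[...,0]>8)&(h[...,1]>135)&(h[...,2]>vt)).astype(np.uint8)
        nl,lab,st,ce=cv2.connectedComponentsWithStats(m)
        if nl<2: continue
        i=1+st[1:,4].argmax()
        cc=ce[i]/8+[x0-.5,y0-.5]
        print(n,k,vt,st[i,4]/64,cc.round(2),'bbox',(st[i,:4]/8+[x0-.5,y0-.5,0,0]).round(2))
E
```

```text
top 0 90 60.53125 [191.74 253.41] bbox [187.75 248.25   8.12  10.  ]
top 0 150 60.140625 [191.72 253.42] bbox [187.75 248.25   8.12  10.  ]
top 0 190 40.1875 [191.18 254.62] bbox [187.75 250.88   7.12   7.38]
top 1 90 63.171875 [191.78 253.34] bbox [187.5  248.38   8.5    9.88]
top 1 150 62.8125 [191.76 253.36] bbox [187.5  248.38   8.5    9.88]
top 1 190 45.375 [191.22 254.42] bbox [187.5  250.5    7.62   7.75]
top 2 90 65.15625 [191.8  253.32] bbox [187.62 248.25   8.38  10.12]
top 2 150 64.5625 [191.76 253.34] bbox [187.62 248.25   8.25  10.12]
top 2 190 46.0 [191.23 254.45] bbox [187.62 250.38   7.5    8.  ]
side 0 90 127.96875 [258.5 270. ] bbox [250.5  263.75  15.75  13.25]
side 0 150 54.703125 [260.1  268.14] bbox [256.12 263.75   8.25   9.  ]
side 1 90 129.984375 [257.72 270.92] bbox [250.5  263.88  15.12  15.  ]
side 1 150 57.03125 [259.47 268.41] bbox [254.38 263.88   9.88   9.25]
side 1 190 8.140625 [257.76 267.86] bbox [256.62 265.12   2.88   5.25]
side 2 90 13.28125 [254.35 268.07] bbox [250.62 264.5    7.88   8.12]
side 2 150 3.15625 [255.79 266.12] bbox [253.   264.5    5.25   3.75]
```

```bash
python3 - <<'E'
from ov import *
z=punch(0,.108); cap=np.array([.5202,.1702,.1546]); nose=cap-.13*z
for n in('top','side'):
    q=np.load(n+'0.npz')['p'].astype(np.float32)
    view=cm(n)['origin']-(nose+.08*z); s=np.cross(z,view); s/=np.linalg.norm(s)
    g=q.mean(2) 
    for L in(.122,.112,.104,.09,.08,.07,.06,.05,.04,.032):
        e=np.arange(-.018,.0181,.002)
        uv=proj(n,nose+L*z+e[:,None]*s).astype(np.float32)
        v=cv2.remap(g,uv[:,0].reshape(1,-1),uv[:,1].reshape(1,-1),cv2.INTER_LINEAR)[0]
        print(n,int(L*1e3),' '.join('%3d'%a for a in v), 's=',s.round(2) if L==.122 else '')
E
```

```text
top 122 108 108 108 107 111 124 140 149 156 160 159 151 136 138 149 157 160 161 163 s= [0.31 0.92 0.24]
top 112 115 114 109 103 101 104 113 122 129 132 132 130 128 136 151 161 165 169 171 s= 
top 104 157 142 121 104  97  99 106 114 120 121 121 118 119 130 148 162 169 173 175 s= 
top 90 142 128 106  87  80  85  92  97 103 105 107 101 102 111 131 157 174 181 183 s= 
top 80 117 102  85  76  75  82  87  89  92  96  98 100 102 117 140 156 164 170 178 s= 
top 70 103  88  77  73  75  80  86  89  91  95  96  98 101 115 139 159 162 162 167 s= 
top 60 111  90  75  72  76  81  86  91  94  94  96  96 101 120 144 160 163 163 162 s= 
top 50 127 104  81  73  76  83  87  91  94  94  95  98 109 139 165 175 172 167 164 s= 
top 40 145 122  93  81  82  84  84  91  94  94  95  98 111 143 179 192 186 173 163 s= 
top 32 129 123 116 115 111 104  96  94  94  93  93 100 116 144 174 191 186 163 146 s= 
side 122 131 130 114 126 135 128  97 110 114 109 104 105  97  79  62  62 108 123 129 s= [-0.87  0.09 -0.49]
side 112 131 130 120 127 133 124  74  77  79  74  69  62  61  49  50  61 109 124 126 s= 
side 104 132 129 122 127 134 122  78  69  70  68  64  56  48  49  44  60 106 123 122 s= 
side 90 133 128 119 124 132 122  68  61  74  70  63  58  52  46  36  61  91 101  81 s= 
side 80 129 127 111 120 134 124  79  55  55  54  45  41  42  39  34  29  11  51  72 s= 
side 70 133 128 114 119 133 127  75  47  57  52  55  49  39  36  34  25  19  30  56 s= 
side 60 128 131 120 123 131 127  81  55  56  51  43  45  43  39  30  24  17  13  40 s= 
side 50 127 128 121 122 133 121  67  58  56  52  48  42  44  33  25  18  11  13  42 s= 
side 40 127 128 122 123 131 120  70  51  50  50  41  48  44  29  23  15  16  18  33 s= 
side 32 128 125 120 122 128 120  79  51  57  53  48  42  37  33  19  17  17  20  44 s=
```

```bash
python3 - <<'E'
from ov import *
p,Rm,o=pose()
n='side'
q=np.load(n+'2.npz')['p'].astype(np.float32);g=q.mean(2)
e=np.arange(-.03,.0301,.002)
print('e ',' '.join('%3d'%(a*1e3) for a in e))
for L in(-.015,-.02,-.025,-.03,-.035,-.04,-.045,-.05,-.06):
  uv=proj(n,p+L*Rm[:,0]+.05*Rm[:,1]+e[:,None]*Rm[:,2]).astype(np.float32)
  v=cv2.remap(g,uv[:,0].reshape(1,-1),uv[:,1].reshape(1,-1),cv2.INTER_LINEAR)[0]
  print(int(L*1e3),' '.join('%3d'%a for a in v))
uv=proj(n,p+np.array([[-.013,.057,0],[-.013,.0425,0],[-.05,.057,0],[-.013,.057,.011],[-.013,.057,-.011]])@Rm.T)
print(uv)
crop(np.load(n+'2.npz')['p'],220,225,310,305,8,'pics/s2b.png',uv)
E
```

```text
e  -30 -27 -25 -23 -21 -19 -17 -15 -13 -11  -9  -7  -5  -3  -1   0   2   4   6   8  10  12  14  16  18  20  22  24  26  28  30
-15 137 135 129 138 119  89  76  86  83  96  89  37  25  26  26  26  25  25  49  65  67  60 102 147 139 128 140 141 131 130 130
-20 139 137 132 131 133 118  59  31  35  33  32  27  29  27  28  26  28  28  28  54  75  61  98 148 139 126 140 142 128 128 131
-25 139 139 136 130 133 122  52  26  30  33  35  38  35  32  31  31  32  24  21  40  77  70 101 147 140 125 140 146 128 129 132
-30 139 141 138 129 133 128  46  21  27  32  34  33  35  33  32  33  26  34  31  38  51  63  98 146 137 121 140 143 130 126 131
-35 140 139 137 136 134 130  68  26  24  26  28  24  32  27  25  31  29  29  27  32  49  61  87 143 139 125 137 143 127 126 129
-40 142 140 140 137 137 135  86  30  26  29  21  21  26  22  28  21  19  26  23  31  70  77  84 143 141 127 138 143 128 124 128
-45 141 141 141 137 138 138  88  19  28  25  27  23  28  29  30  24  27  28  27  34  45 104  90 147 143 130 139 147 129 123 128
-50 139 141 140 140 141 139  90  28  24  27  27  24  19  25  26  24  24  25  23  31  32  69  97 142 141 136 139 143 129 119 127
-60 138 140 142 140 139 142 109  31  26  31  21  31  33  33  32  29  30  30  28  30  35  50  78 142 143 133 142 144 129 116 124
[[246.14683006 288.39078175]
 [251.33476448 281.65870526]
 [255.79211545 280.35649386]
 [240.73179049 283.57727755]
 [251.56171522 293.20614507]]
```

View pics/s2b.png

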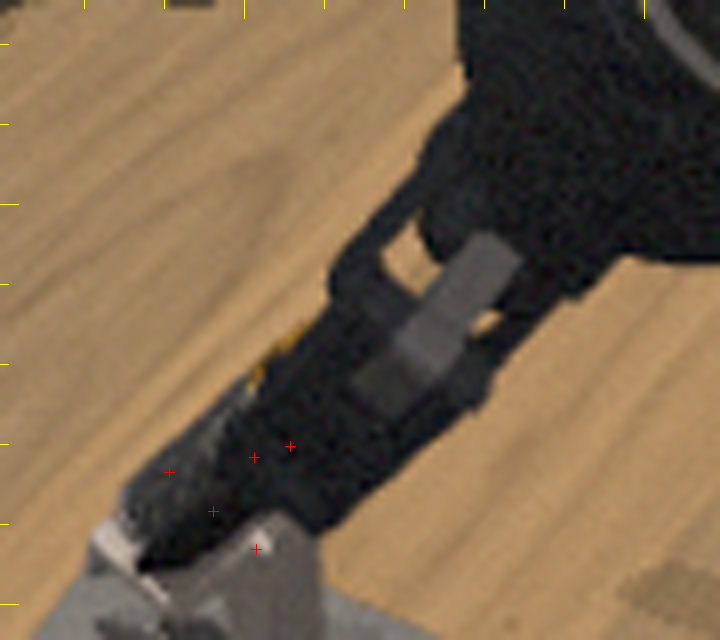

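```bash
python3 - <<'E'
from ov import *
p,Rm,o=pose()
n='side'
q=np.load(n+'2.npz')['p'].astype(np.float32);g=q.mean(2)
e=np.arange(-.06,.0601,.003)
print('e ',' '.join('%3d'%(a*1e3) for a in e))
for Y in (0,.03):
 for L in(-.06,-.07,-.08,-.09,-.1,-.11,-.12,-.13):
  uv=proj(n,p+L*Rm[:,0]+Y*Rm[:,1]+e[:,None]*Rm[:,2]).astype(np.float32)
  v=cv2.remap(g,uv[:,0].reshape(1,-1),uv[:,1].reshape(1,-1),cv2.INTER_LINEAR)[0]
  print(int(L*1e3),' '.join('%3d'%a for a in v))
E
python3 -c "
import numpy as np,cv2
q=np.load('side2.npz')['p'];cv2.imwrite('pics/s2c.png',cv2.convertScaleAbs(cv2.resize(q[150:290,220:420,::-1],None,fx=4,fy=4,interpolation=cv2.INTER_CUBIC),alpha=2.2))"
```

```text
e  -60 -56 -53 -50 -47 -44 -41 -38 -35 -32 -29 -26 -23 -20 -17 -14 -11  -8  -5  -2   0   3   6   9  12  15  18  21  24  27  30  33  36  39  42  45  48  51  54  57  60
-60 136 139 140 139 126 143 139 132 132 136 138 139  97  27  21  27  64  74  67  39  36  42  36  36  38 113 140 143 132 129 126 128 127 131 136 127 124 131 130 123 131
-70 135 136 138 139 131 138 141 138 129 135 136 141  28  27  23  23  21  27  25  27  29  36  33  35  39  37 115 146 129 130 127 127 128 133 130 123 129 127 128 125  71
-80 136 134 136 139 138 133 143 140 133 133 132 138  87  26  24  27  25  24  22  27  25  17  24  32  29  41  93 145 129 129 132 129 129 131 124 126 133 129 125 111  54
-90 139 131 129 139 141 133 139 141 141 127  84  26  19  23  24  23  23  29  26  23  32  27  27  31  31  28  50 143 126 129 131 128 127 129 120 132 130 128 118 109 109
-100 134 138 131 130 140 134 133 144  99  20  29  21  22  20  21  22  22  28  24  27  23  22  28  28  31  32  32  29  32  77 133 128 124 123 124 131 129 125 129 116 110
-110 125 140 136 127 137 138 134 100  19  22  24  30  23  18  24  14  29  24  23  25  26  27
[... 1062 characters left out ...]
 133 123 129 131 126 128
-100 127 135 136 134 138 140 135 132 142 140 129 138 139 141 134  32  23  34  69  81  79  50  38  37  29  36  88 141 142 132 130 126 128 129 132 131 122 130 133 123 130
-110 135 125 131 137 135 136 139 129 137 141 136 131 135 135  98  24  17  24  27  24  26  21  33  34  30  39  36 119 144 128 132 126 127 127 133 124 127 129 130 123  76
-120 132 131 132 136 133 135 140 139 134 142 139 128 133 136 134  27  25  27  24  23  24  23  27  33  29  29  41  75 144 127 130 131 125 129 128 122 131 130 127 113  54
-130 123 136 126 137 134 127 138 140 134 141 139 139 112  35  18  22  26  22  22  30  23  27  31  31  29  30  28  40 142 126 131 130 128 128 123 128 131 127 119 110 109
```

View pics/s2c.png

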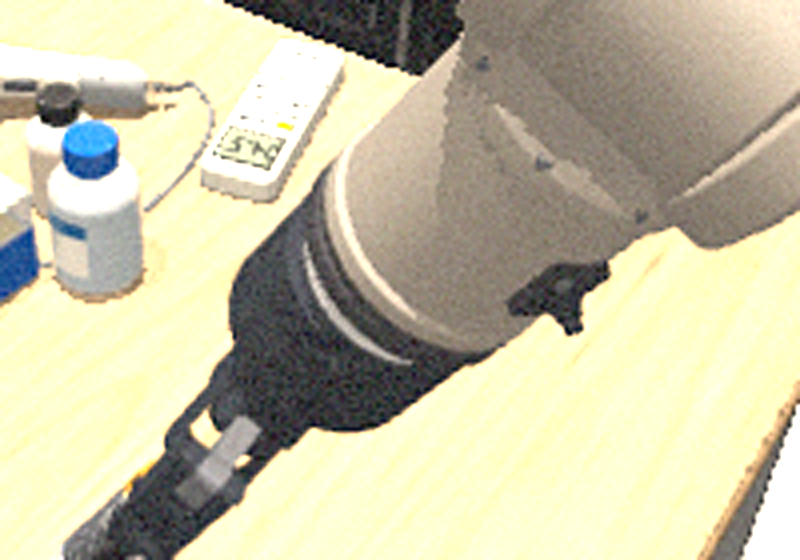

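```bash
python3 - <<'E'
from ov import *
p,Rm,o=pose()
n='top'
q=np.load(n+'2.npz')['p']
pts=[]
for L in(-.013,):
  for y in(-.057,-.0425,.0425,.057):
    for z in(-.011,.011): pts.append(p+Rm@np.array([L,y,z]))
uv=proj(n,np.array(pts)); print(uv.round(1))
q2=cv2.convertScaleAbs(q,alpha=2.0)
crop(q2,145,235,235,300,8,'pics/t2b.png',uv)
d=np.load(n+'2.npz')['d']
for v in range(240,292,4): print(v,[round(float(atd(n,(u,v),d[v,u])[2])*1e3) if d[v,u]>0 else 0 for u in range(150,230,4)])
E
```

```text
[[217.6 261.6]
 [215.9 251.8]
 [210.4 262.3]
 [208.7 252.5]
 [168.6 266.9]
 [166.6 257.1]
 [161.5 267.7]
 [159.4 257.9]]
240 [5, 2, 0, 0, 2, -1, -1, 0, 0, -2, 8, 105, 105, 76, 10, 7, 10, 5, 2, -1]
244 [-3, 0, -1, 0, 2, 0, 2, -2, 2, 0, 7, 124, 115, 99, 8, 9, 9, 6, 1, 0]
248 [2, 2, 2, 1, -2, 0, 4, 0, -3, 2, 140, 143, 123, 86, 8, 7, 10, 8, -1, -2]
252 [3, 1, 2, -2, -3, -1, -3, 3, -1, 0, 156, 156, 93, 95, 52, 7, 9, 6, 1, 2]
256 [0, 0, -1, 1, 1, -1, 3, -3, 1, -1, 154, 155, 7, 9, 10, 195, 188, 6, -1, -2]
260 [1, 0, 0, 188, 183, -1, 2, 3, -1, 3, 0, 6, 5, 6, 8, 205, 203, 7, -1, 1]
264 [-1, 1, 193, 203, 185, 0, 0, 1, -1, 0, 3, 8, 8, 10, 226, 227, 215, 229, -1, -1]
268 [1, -2, 223, 220, 187, -4, 0, 3, 0, 1, 3, 245, 247, 239, 230, 218, 242, 244, 221, 1]
272 [228, 224, 235, 248, 250, 296, 300, 299, 240, 261, 259, 252, 7, 238, 12, 217, 256, 248, 221, 1]
276 [223, 219, 214, 294, 304, 309, 310, 306, 302, 300, 289, 259, 261, 230, 223, 266, 270, 243, 223, -1]
280 [259, 2, 288, 313, 320, 320, 323, 320, 313, 306, 299, 285, 269, 261, 263, 265, 267, 251, 1, 0]
284 [257, 259, 316, 328, 332, 332, 329, 329, 324, 315, 305, 292, 273, 261, 263, 264, 262, 253, 1, -1]
288 [264, 311, 327, 329, 347, 350, 331, 325, 329, 324, 316, 300, 276, 5, 0, 2, 258, -2, 0, -2]
```

View pics/t2b.png

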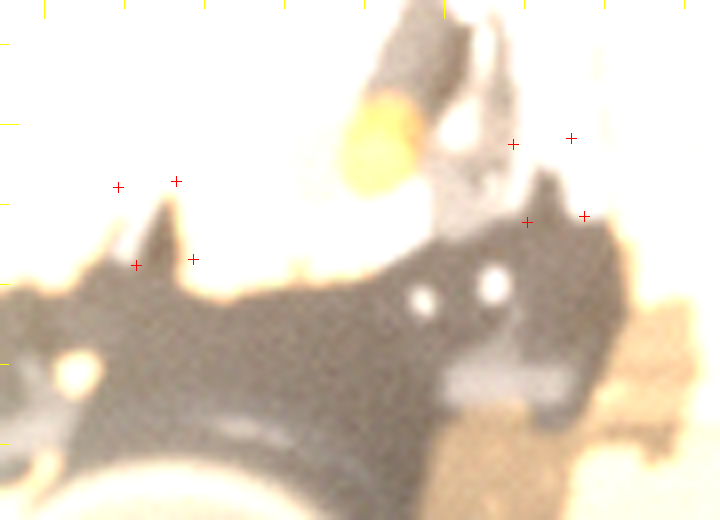

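```bash
python3 - <<'E'
from ov import *
p,Rm,o=pose(); n='top'
print(Rm.round(3))
for uv,z in(((189.0,257.6),.186),((189.0,257.6),.180),((191.25,254.5),.1546)):
    P=atz(n,uv,z); print(P.round(4),(Rm.T@(P-p)*1e3).round(2))
d=np.load('top2.npz')['d']
for u in (164,165,166,167,212,213,214): print(u,[ (v,(Rm.T@(atd(n,(u,v),d[v,u])-p)*1e3).round(0).tolist()) for v in (256,258,260,262,264)])
E
```

```text
[[ 0.498 -0.083  0.863]
 [ 0.042  0.997  0.072]
 [-0.866 -0.     0.5  ]]
[0.5122 0.1671 0.186 ] [-21.6   -3.81   8.65]
[0.5126 0.1686 0.18  ] [-16.15  -2.42   6.1 ]
[0.5205 0.17   0.1546] [ 9.86 -1.59  0.34]
164 [(256, [154.0, 100.0, -62.0]), (258, [151.0, 100.0, -66.0]), (260, [-25.0, 45.0, 11.0]), (262, [-35.0, 43.0, 11.0]), (264, [-33.0, 44.0, 6.0])]
165 [(256, [-794.0, -201.0, 371.0]), (258, [151.0, 98.0, -66.0]), (260, [-26.0, 43.0, 11.0]), (262, [-30.0, 42.0, 9.0]), (264, [-31.0, 43.0, 5.0])]
166 [(256, [151.0, 94.0, -61.0]), (258, [147.0, 94.0, -65.0]), (260, [-19.0, 43.0, 8.0]), (262, [-21.0, 43.0, 4.0]), (264, [-25.0, 43.0, 2.0])]
167 [(256, [150.0, 92.0, -61.0]), (258, [150.0, 93.0, -66.0]), (260, [147.0, 93.0, -70.0]), (262, [-15.0, 43.0, 1.0]), (264, [-19.0, 43.0, -1.0])]
212 [(256, [-23.0, -50.0, 8.0]), (258, [-29.0, -50.0, 6.0]), (260, [-40.0, -52.0, 7.0]), (262, [-61.0, -55.0, 13.0]), (264, [-61.0, -55.0, 9.0])]
213 [(256, [-22.0, -52.0, 7.0]), (258, [-29.0, -52.0, 6.0]), (260, [-42.0, -54.0, 7.0]), (262, [-49.0, -55.0, 7.0]), (264, [-60.0, -56.0, 8.0])]
214 [(256, [-24.0, -54.0, 8.0]), (258, [-32.0, -55.0, 7.0]), (260, [-42.0, -56.0, 7.0]), (262, [-44.0, -56.0, 4.0]), (264, [-57.0, -58.0, 6.0])]
```

step_arm(
  plan=[
    [0,0,-0.04,0,0,0],
    [0.36,0,0,0,0,0],
    [0.36,0,0,0,0,0],
    [0.36,0,0,0,0,0],
    [0.36,0,0,0,0,0],
    [0,0,0,0,0,0],
  ],
)

```text
t: 6.8
eef_pos: [0.542, 0.1739, 0.1111]
tool_rot: [0.865, -0.021, 0.501, 0.037]
contact_force: [0.4, 0.4, 0.3]
gripper_width: 1.002
```

```bash
python3 - <<'E'
from plan import *
from station import bot
p,Rm,o=pose();print(o['t'],p,o['q'].round(3),o['contact_force'].round(2),o['torque'].round(3))
for n in("side","top"):
    q,d=bot.read_camera(n); np.savez(f"{n}3.npz",p=q,d=d)
    pts=proj(n,np.array([p,p-.0187*Rm[:,0]]))
    a=(200,240,290,320) if n=='side' else (155,205,235,275)
    crop(cv2.convertScaleAbs(q,alpha=1.6),*a,8,f'pics/{n}3.png',pts)
E
```

```text
6.8 [0.5420421  0.1739127  0.11105355] [ 0.018  0.386 -0.655  2.26   1.434  0.459 -0.191] [0.44 0.41 0.29] [-0.057  0.494  0.038]
```

View pics/side3.png

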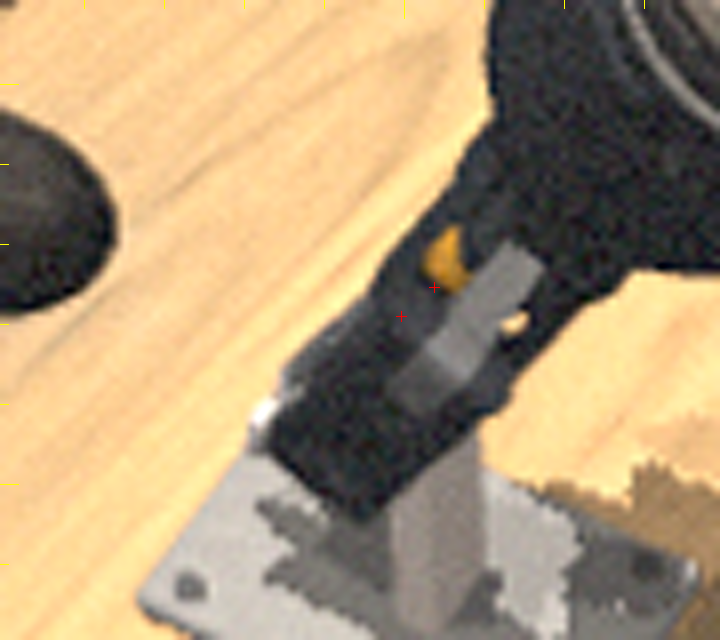

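View pics/top3.png

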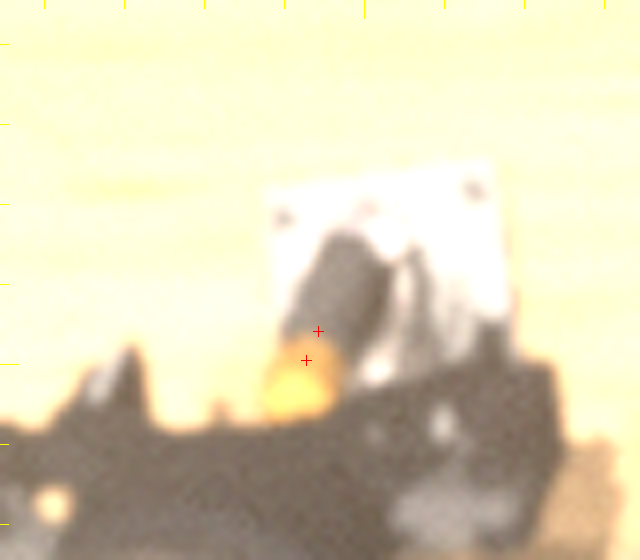

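```bash
python3 - <<'E'
from ov import *
p,Rm,o=pose(); n='side'
def sol(uv,y):
    f=lambda a:proj(n,p+Rm@np.array([a[0],y,a[1]]))[0]-uv
    return (least_squares(f,[0,0]).x*1e3).round(1)
c=lambda a:np.array(a)/8+[199.5,239.5]
for nm,a in(('tip L',(270,440)),('tip R',(365,518)),('mid',(317,479)),('edgeL mid',(375,292)),('edgeR mid',(478,432))):
    print(nm,c(a),[sol(c(a),y) for y in(.0425,.05,.057)])
for nm,a in(('barrel L edge',(290,365)),('barrelL2',(350,305))): print(nm,sol(c(a),0))
E
```

```text
tip L [233.25 294.5 ] [array([0.4, 5.4]), array([-14.7,   6.8]), array([-28.8,   8. ])]
tip R [245.125 304.25 ] [array([ -1.7, -20.2]), array([-16.7, -18.2]), array([-30.8, -16.3])]
mid [239.125 299.375] [array([-0.5, -7.3]), array([-15.6,  -5.7]), array([-29.6,  -4.1])]
edgeL mid [246.375 276.   ] [array([-74.8,  13.9]), array([-88.,  15.]), array([-100.3,   16. ])]
edgeR mid [259.25 293.5 ] [array([-60.7, -20.1]), array([-74.2, -18.1]), array([-86.9, -16.3])]
barrel L edge [50.9  8.1]
barrelL2 [11.4  9. ]
```

step_arm(
  plan=[
    [0,-0.05,0.05,0,0,0],
    [0,0,0,0,0,0],
    [0,0,0,0,0,0],
  ],
  fingers=0.3,
  force=20,
)

```text
t: 7.28
eef_pos: [0.5443, 0.1722, 0.1131]
tool_rot: [0.865, -0.021, 0.5, 0.037]
contact_force: [0.6, 0.4, 0.1]
gripper_width: 0.374
```

step_arm(
  plan=[
    [0,0,0,0,0,0],
    [0,0,0,0,0,0],
  ],
  fingers=0.4,
)

```text
t: 7.52
eef_pos: [0.5442, 0.1724, 0.1128]
tool_rot: [0.865, -0.021, 0.5, 0.037]
contact_force: [0.1, -0.2, 0.3]
gripper_width: 0.3
```

```bash
python3 - <<'E'
from plan import *
from station import bot
p,Rm,o=pose();print(o['t'],p,o['contact_force'].round(2),o['torque'].round(3),o['gripper_width'])
for n in("top","side"):
    q,d=bot.read_camera(n); np.savez(f"{n}4.npz",p=q,d=d)
    pts=proj(n,np.array([p,p-.0187*Rm[:,0]]))
    a=(155,205,235,275) if n=='top' else (200,240,290,320)
    crop(cv2.convertScaleAbs(q,alpha=1.4),*a,8,f'pics/{n}4.png',pts)
E
```

```text
7.525 [0.54417562 0.17242568 0.1128175 ] [ 0.09 -0.17  0.27] [-0.011  0.515 -0.041] 0.29975186321112735
```

View pics/top4.png

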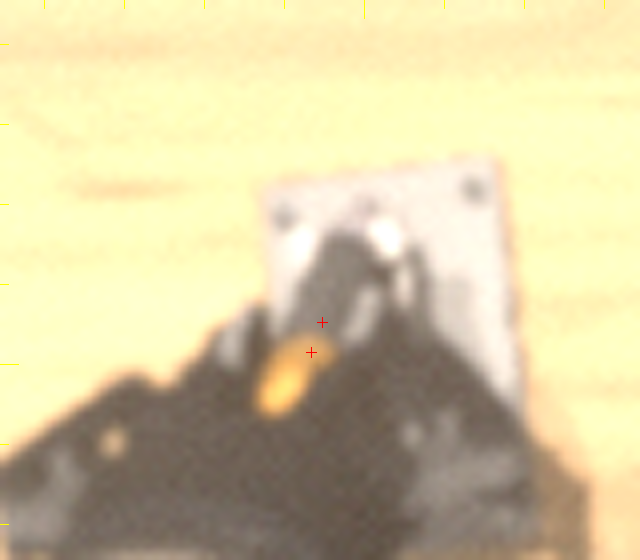

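View pics/side4.png

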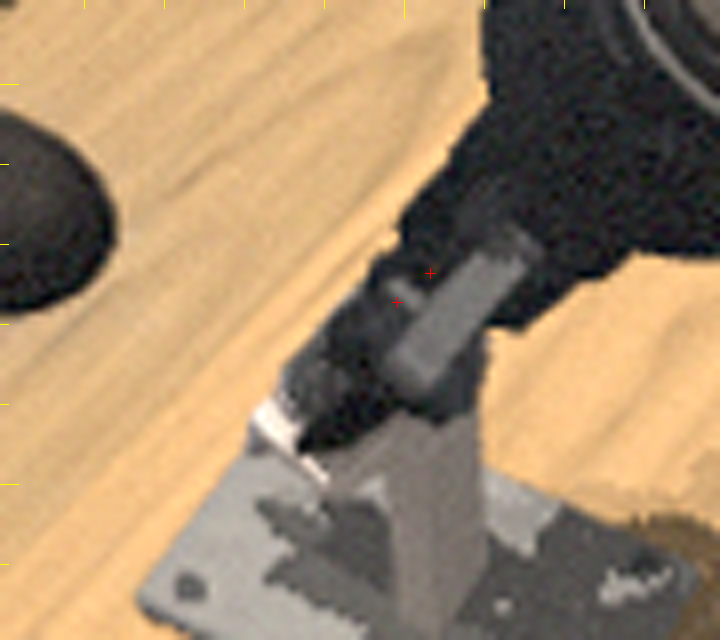

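step_arm(
  plan=[
    [0,-0.03,0,0,0,0],
    [0,0,0,0,0,0],
  ],
  fingers=0.46,
)

```text
t: 7.88
eef_pos: [0.5443, 0.171, 0.1127]
tool_rot: [0.865, -0.021, 0.5, 0.037]
contact_force: [0.6, -0.2, 0.5]
gripper_width: 0.27
```

step_arm(
  plan=[
    [0,0,0,0,0,0],
  ],
  fingers=0.49,
)

```text
t: 8.0
eef_pos: [0.5443, 0.1714, 0.1128]
tool_rot: [0.865, -0.021, 0.5, 0.037]
contact_force: [-0.4, 0.5, -0.0]
gripper_width: 0.253
```

step_arm(
  plan=[
    [0,0,0,0,0,0],
  ],
  fingers=0.52,
)

```text
t: 8.12
eef_pos: [0.5443, 0.1718, 0.1129]
tool_rot: [0.865, -0.021, 0.5, 0.037]
contact_force: [0.1, 1.3, -0.5]
gripper_width: 0.242
```

```bash
python3 - <<'E'
from plan import *
p,Rm,o=pose();print(o['t'],p,o['contact_force'].round(2),o['torque'].round(3),o['gripper_width']*85)
E
```

```text
8.125 [0.54428241 0.17179222 0.11291607] [ 0.11  1.3  -0.5 ] [0.314 0.515 0.22 ] 20.575821844457064
```

step_arm(
  plan=[
    [0,0.01,0,0,0,0],
    [0,0,0,0,0,0],
    [0,0,0,0,0,0],
  ],
  fingers=0.8,
  force=80,
)

```text
t: 8.5
eef_pos: [0.5442, 0.1723, 0.1131]
tool_rot: [0.865, -0.021, 0.5, 0.037]
contact_force: [-3.2, 2.2, 5.4]
gripper_width: 0.216
```

```bash
python3 - <<'E'
from plan import *
from station import bot
p,Rm,o=pose();print(o['t'],p,o['q'].round(3),o['tool_rot'],o['contact_force'].round(2),o['torque'].round(3),o['gripper_width']*85)
for n in("side",):
    q,d=bot.read_camera(n); np.savez(f"{n}5.npz",p=q,d=d)
    pts=proj(n,np.array([p,p-.0187*Rm[:,0]]))
    crop(cv2.convertScaleAbs(q,alpha=1.4),200,240,290,320,8,f'pics/{n}5.png',pts)
E
```

```text
8.5 [0.54422361 0.17230214 0.11308362] [ 0.024  0.383 -0.654  2.257  1.429  0.453 -0.179] [ 0.86513002 -0.02136568  0.49968779  0.03749229] [-3.24  2.2   5.42] [0.615 0.703 0.407] 18.383577587569206
```

View pics/side5.png

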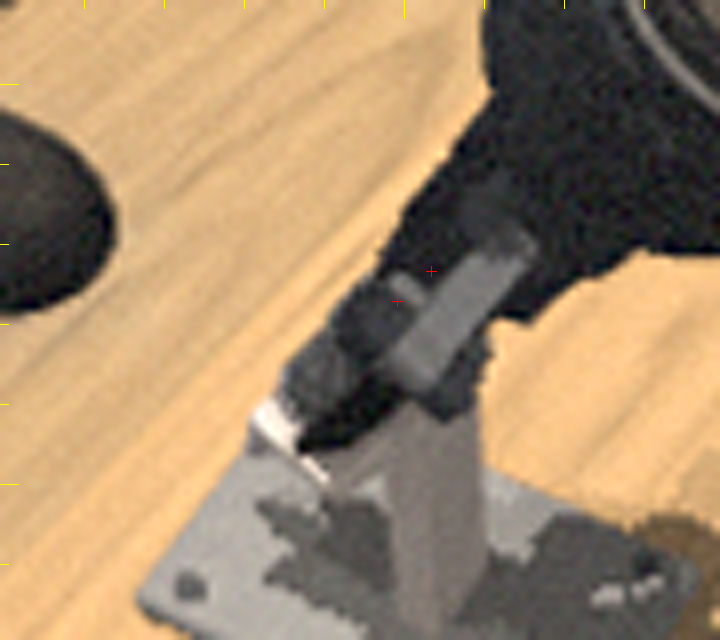

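step_arm(
  plan=[
    [-0.06,0,0,0,0,0],
    [-0.02,0,0.15,0,0,0],
    [0,0,0.3,0,0,0],
    [0,0,0.4,0,0,0],
    [0,0,0.5,0,0,0],
    [-0.2,0,0.3,0,0,0],
    [0,0,0,0,0,0],
  ],
)

```text
t: 9.43
eef_pos: [0.5964, 0.1745, 0.1557]
tool_rot: [0.865, -0.021, 0.5, 0.035]
contact_force: [-0.3, -0.1, -2.7]
gripper_width: 0.212
```

```bash
cat > grasp.py <<'E'
import numpy as np
from h import rot
PG=np.array([0.54422361,0.17230214,0.11308362]); RGR=rot([0.86513002,-0.02136568,0.49968779,0.03749229])
E
python3 - <<'E'
from plan import *
from station import bot
p,Rm,o=pose();print(o['t'],p,o['q'].round(3),o['contact_force'].round(2),o['torque'].round(3),o['gripper_width']*85)
for n in("side","top"):
    q,d=bot.read_camera(n); np.savez(f"{n}6.npz",p=q,d=d)
    pts=proj(n,np.array([p,p+.0787*Rm[:,0]]))
    a=(180,210,290,310) if n=='side' else (150,190,240,270)
    crop(cv2.convertScaleAbs(q,alpha=1.4),*a,7,f'pics/{n}6.png',pts)
E
```

```text
9.425 [0.5964236  0.17454577 0.15574724] [ 0.093  0.378 -0.688  2.121  1.154  0.485  0.162] [-0.3  -0.06 -2.74] [-0.106  0.815  0.01 ] 18.01870642874166
```

View pics/side6.png

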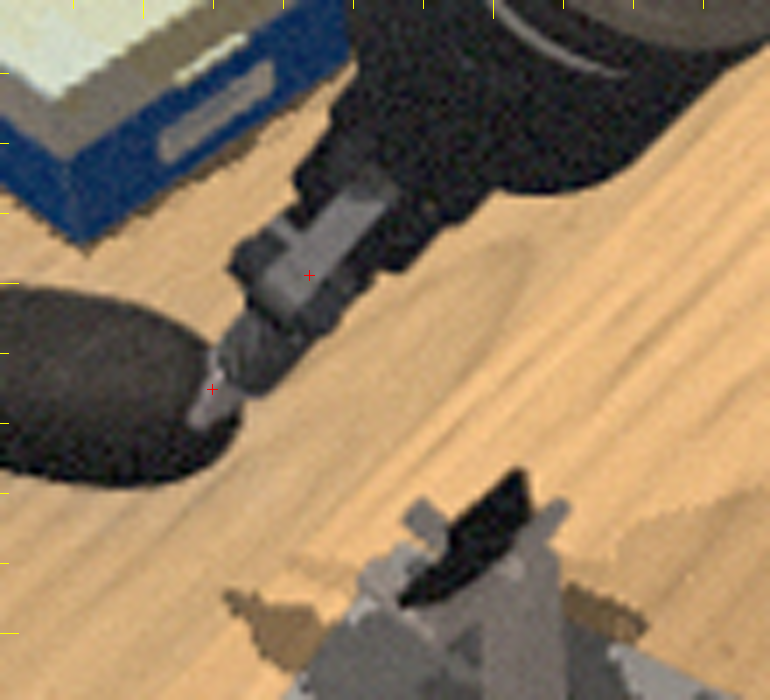

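View pics/top6.png

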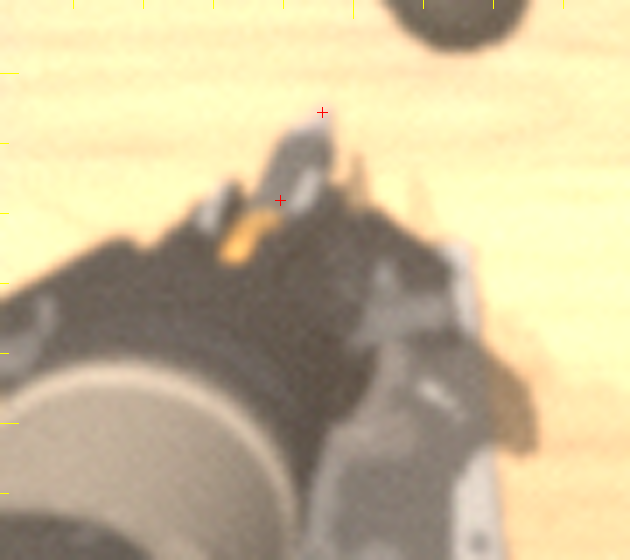

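```bash
python3 - <<'E'
from plan import *
p,Rm,o=pose()
RU=tool_from([0,0,-1],Rm[:,1])
p1,R1=rows(p,Rm,np.array([.575,.02,.185]),RU,8)
p2,R2=rows(p1,R1,np.array([.5908,-.2039,.155]),RU,8)
E
```

```text
[[-0.133,-0.477,-0.042,0,0.0104,0],[-0.13,-0.476,-0.051,0,0.0104,0],[-0.127,-0.477,-0.059,0,0.0104,0],[-0.122,-0.476,-0.067,0,0.0104,0],[-0.118,-0.477,-0.075,0,0.0104,0],[-0.113,-0.477,-0.083,0,0.0104,0],[-0.107,-0.476,-0.09,0,0.0104,0],[-0.101,-0.477,-0.096,0,0.0104,0]]
end [0.575 0.02  0.185] err mm [-0.01  0.   -0.01] ang 0.119 deg/row 3.73 mm/row 19.9
[[0.095,-0.701,-0.009,-0,-0,0],[0.095,-0.701,-0.009,-0,-0,0],[0.094,-0.702,-0.01,-0,-0,0],[0.095,-0.701,-0.009,-0,-0,0],[0.095,-0.701,-0.009,-0,-0,0],[0.095,-0.701,-0.009,-0,-0,0],[0.095,-0.702,-0.01,-0,-0,0],[0.095,-0.701,-0.009,-0,-0,0]]
end [ 0.5908 -0.2039  0.155 ] err mm [0.01 0.01 0.02] ang 0.119 deg/row 0.01 mm/row 28.3
```

step_arm(
  plan=[
    [-0.13,-0.48,-0.04,0,0.0104,0],
    [-0.13,-0.48,-0.05,0,0.0104,0],
    [-0.13,-0.48,-0.06,0,0.0104,0],
    [-0.12,-0.48,-0.07,0,0.0104,0],
    [-0.12,-0.48,-0.07,0,0.0104,0],
    [-0.11,-0.48,-0.08,0,0.0104,0],
    [-0.11,-0.48,-0.09,0,0.0104,0],
    [-0.1,-0.48,-0.1,0,0.0104,0],
  ],
)

```text
t: 10.52
eef_pos: [0.575, 0.0188, 0.1849]
tool_rot: [0.705, -0.031, 0.708, 0.029]
contact_force: [0.8, 0.0, -3.2]
gripper_width: 0.21
```

step_arm(
  plan=[
    [0,-0.35,0,0,0,0],
    [0.05,-0.7,-0.01,0,0,0],
    [0.1,-0.7,-0.01,0,0,0],
    [0.1,-0.7,-0.01,0,0,0],
    [0.1,-0.7,-0.01,0,0,0],
    [0.1,-0.7,-0.01,0,0,0],
    [0.1,-0.7,-0.01,0,0,0],
    [0,0,0,0,0,0],
  ],
)

```text
t: 11.52
eef_pos: [0.5879, -0.1648, 0.1623]
tool_rot: [0.706, -0.029, 0.707, 0.028]
contact_force: [0.2, 0.3, -2.6]
gripper_width: 0.216
```

```bash
python3 - <<'E'
from plan import *
p,Rm,o=pose();print(o['t'],p,o['q'].round(3),o['contact_force'].round(2),Rm.round(4))
RU=tool_from([0,0,-1],Rm[:,1])
rows(p,Rm,np.array([.5908,-.2039,.155]),RU,3)
E
```

```text
11.525 [ 0.5878729  -0.16475839  0.16230214] [ 0.783  0.588 -0.85   1.737  0.503  1.051  1.408] [ 0.17  0.3  -2.56] [[-0.0013 -0.0807  0.9967]
 [-0.0022  0.9967  0.0807]
 [-1.     -0.002  -0.0015]]
[[0.062,-0.327,-0.002,-0,-0.0001,0.0001],[0.061,-0.327,-0.002,-0,-0.0001,0.0001],[0.061,-0.327,-0.002,-0,-0.0001,0.0001]]
end [ 0.5908 -0.2039  0.155 ] err mm [0. 0. 0.] ang 0.024 deg/row 0.05 mm/row 13.3
```

step_arm(
  plan=[
    [0.06,-0.33,0,0,0,0],
    [0.06,-0.33,0,0,0,0],
    [0.06,-0.32,0,0,0,0],
    [0,0,0,0,0,0],
    [0,0,0,0,0,0],
  ],
)

```text
t: 12.15
eef_pos: [0.5926, -0.2, 0.1566]
tool_rot: [0.707, -0.03, 0.706, 0.03]
contact_force: [-0.4, 0.6, -2.4]
gripper_width: 0.215
```

```bash
python3 - <<'E'
from plan import *
from station import bot
p,Rm,o=pose();print(o['t'],p,o['q'].round(3),o['contact_force'].round(2),o['torque'].round(3))
for n in("side","top"):
    q,d=bot.read_camera(n); np.savez(f"{n}7.npz",p=q,d=d)
    pts=proj(n,np.array([p,p+.082*Rm[:,0],p+.100*Rm[:,0],[.5908,-.2039,.028]])); print(pts)
    a=(290,130,370,220) if n=='side' else (310,185,400,265)
    crop(cv2.convertScaleAbs(q,alpha=1.5),*a,8 if n=='top' else 7,f'pics/{n}7.png',pts[[1,2,3]])
E
```

```text
12.15 [ 0.59255758 -0.19999471  0.15663763] [ 0.82   0.614 -0.839  1.707  0.515  1.056  1.466] [-0.41  0.57 -2.35] [ 0.018  0.009 -0.041]
[[330.27450227 150.37684012]
 [327.01449363 178.30755705]
 [326.35031472 184.01281006]
 [326.70374588 192.25046424]]
[[369.42286434 215.18165669]
 [362.8995262  220.90196391]
 [361.61100544 222.03206059]
 [361.37235936 224.45637539]]
```

View pics/side7.png

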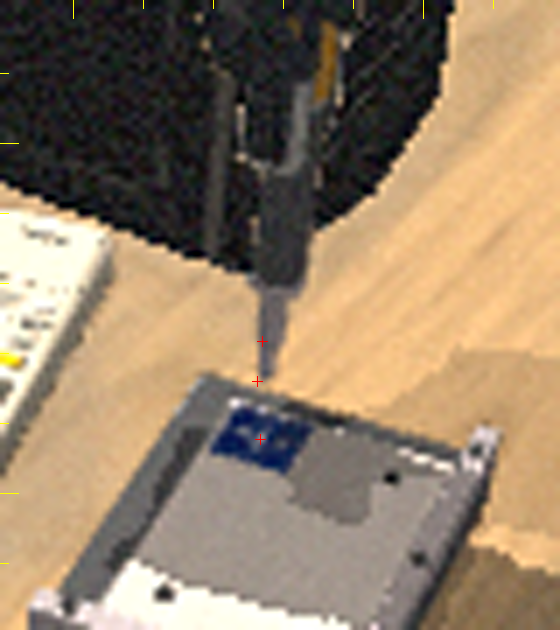

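View pics/top7.png

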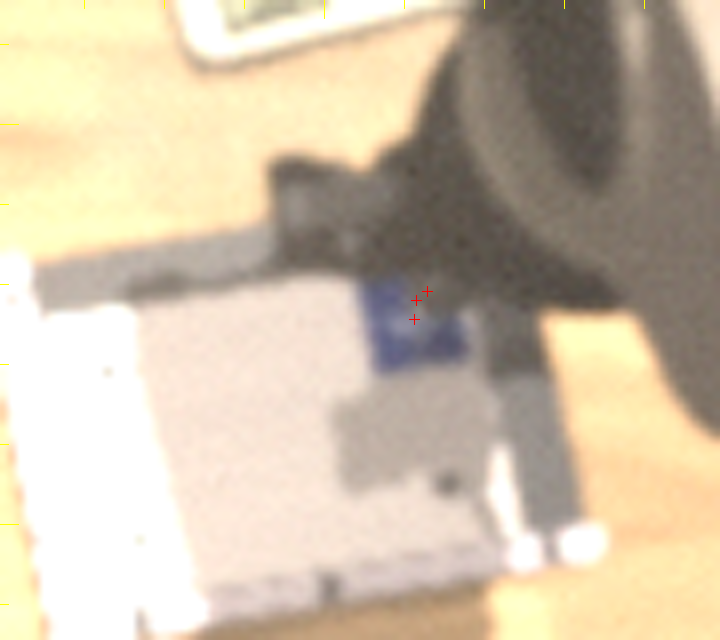

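```bash
python3 - <<'E'
from plan import *
q=np.load('side7.npz')['p']
crop(cv2.convertScaleAbs(q,alpha=1.8),312,165,346,200,18,'pics/s7z.png',[proj('side',[.59068,-.20447,.028])[0]])
E
```

```text
(no output)
```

View pics/s7z.png

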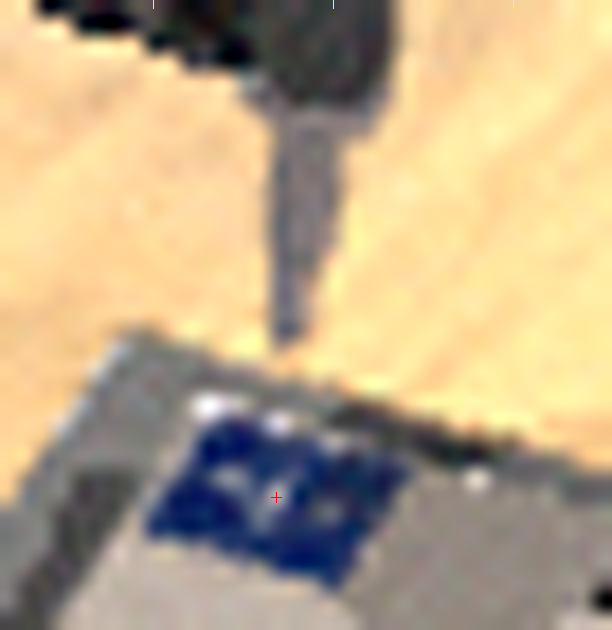

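```bash
cat > tip.py <<'E'
from plan import *
def sol(uv,p,Rm,y=0):
    f=lambda a:proj('side',p+Rm@np.array([a[0],y,a[1]]))[0]-uv
    return least_squares(f,[.1,0]).x
E
python3 - <<'E'
from tip import *
p,Rm,o=pose(); print(p)
for uv in((327.4,183.8),(327.4,184.3),(328.3,178.5)): print(uv,(sol(np.array(uv),p,Rm)*1e3).round(2))
C=atz('side',(326.83,192.1),.028);print(C)
a=sol(np.array((327.4,184.1)),p,Rm)
T=p+Rm@np.array([a[0],0,a[1]]);print('tip',T,'move',(C-T)*1e3,'tool',(Rm.T@(C-T)*1e3).round(2))
E
```

```text
[ 0.59262974 -0.19966332  0.15677774]
(327.4, 183.8) [98.13 -2.91]
(327.4, 184.3) [99.66 -3.06]
(328.3, 178.5) [81.17 -3.61]
[ 0.59083083 -0.2046108   0.028     ]
tip [ 0.58967852 -0.19991205  0.05773031] move [  1.15230915  -4.69874299 -29.73031011] tool [29.73 -4.78  0.73]
```

step_arm(
  plan=[
    [0.1,-0.06,0.01,0,0,0],
    [0.1,-0.06,0.01,0,0,0],
    [0.1,0,0,0,0,0],
    [0.1,0,0,0,0,0],
    [0.1,0,0,0,0,0],
    [0,0,0,0,0,0],
    [0,0,0,0,0,0],
  ],
)

```text
t: 13.12
eef_pos: [0.5938, -0.2052, 0.1367]
tool_rot: [0.707, -0.03, 0.706, 0.03]
contact_force: [-0.8, -0.6, -2.2]
gripper_width: 0.212
```

```bash
python3 - <<'E'
from tip import *
from station import bot
p,Rm,o=pose();print(o['t'],p,Rm[:,0].round(4),o['contact_force'].round(2),o['torque'].round(3))
q,d=bot.read_camera('side'); np.savez("side8.npz",p=q,d=d)
crop(cv2.convertScaleAbs(q,alpha=1.8),312,165,346,200,18,'pics/s8z.png',[[326.83,192.1]])
T=p+Rm@np.array([.0992,0,-.003]);print(T,proj('side',T))
E
```

```text
13.125 [ 0.59378598 -0.20515263  0.13669566] [ 3.e-04 -2.e-04 -1.e+00] [-0.84 -0.57 -2.2 ] [ 0.012 -0.019 -0.024]
[ 0.59082242 -0.20542952  0.03749495] [[327.33336389 189.05904548]]
```

View pics/s8z.png

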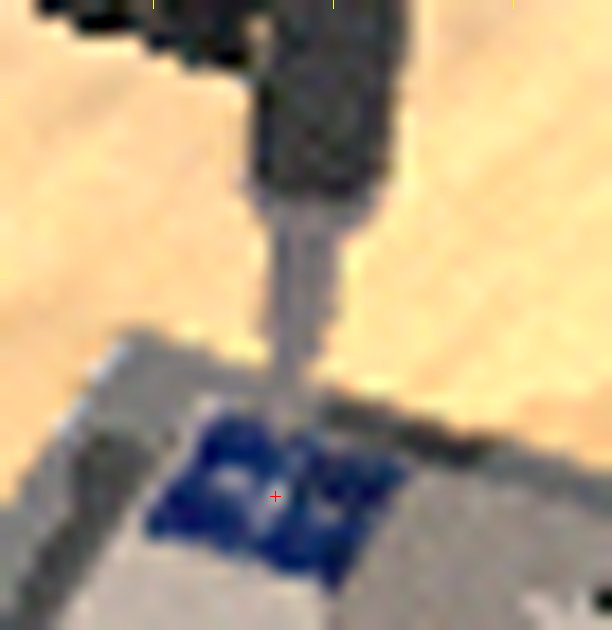

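step_arm(
  plan=[
    [0.1,0.02,0,0,0,0],
    [0.09,0,0,0,0,0],
    [0,0,0,0,0,0],
    [0,0,0,0,0,0],
  ],
)

```text
t: 13.68
eef_pos: [0.5937, -0.2045, 0.129]
tool_rot: [0.707, -0.03, 0.706, 0.03]
contact_force: [0.0, 0.4, -2.7]
gripper_width: 0.215
```

```bash
python3 - <<'E'
from tip import *
from station import bot
p,Rm,o=pose();print(o['t'],p,Rm[:,0].round(4),o['contact_force'].round(2),o['torque'].round(3))
q,d=bot.read_camera('side'); np.savez("side9.npz",p=q,d=d)
crop(cv2.convertScaleAbs(q,alpha=1.8),312,165,346,200,18,'pics/s9z.png',[[326.83,192.1]])
T=p+Rm@np.array([.0992,0,-.003]);print(T,proj('side',T))
E
```

```text
13.675 [ 0.59365691 -0.20446006  0.12901356] [ 1.e-04 -3.e-04 -1.e+00] [ 0.04  0.44 -2.72] [-0.017  0.02  -0.008]
[ 0.59068006 -0.20474495  0.02981327] [[326.97273423 191.54809923]]
```

View pics/s9z.png

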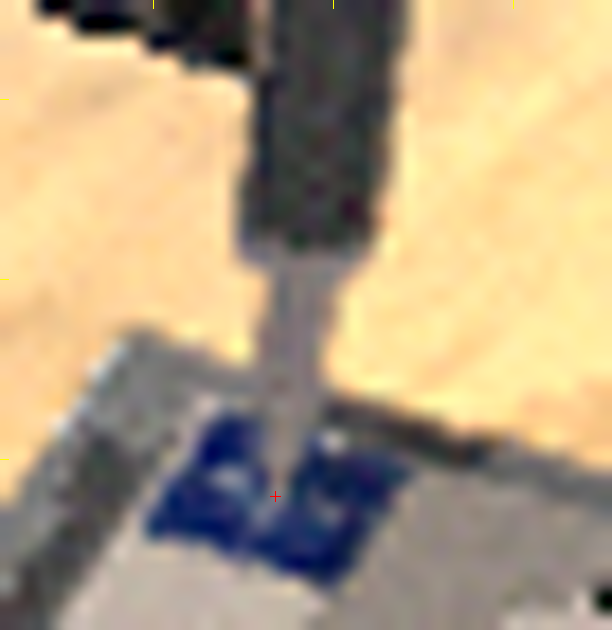

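step_arm(
  plan=[
    [0.02,0,0,0,0,0],
    [0.02,0,0,0,0,0],
    [0,0,0,0,0,0],
  ],
)

```text
t: 14.1
eef_pos: [0.5936, -0.2045, 0.1273]
tool_rot: [0.706, -0.03, 0.706, 0.03]
contact_force: [-0.4, 0.6, -2.2]
gripper_width: 0.214
```

step_arm(
  plan=[
    [0.02,0,0,0,0,0],
    [0,0,0,0,0,0],
  ],
)

```text
t: 14.35
eef_pos: [0.5937, -0.2044, 0.1267]
tool_rot: [0.707, -0.03, 0.706, 0.03]
contact_force: [0.5, 0.3, -2.2]
gripper_width: 0.212
```

step_arm(
  plan=[
    [0.02,0,0,0,0,0],
    [0,0,0,0,0,0],
  ],
)

```text
t: 14.6
eef_pos: [0.5939, -0.2044, 0.1262]
tool_rot: [0.707, -0.03, 0.706, 0.03]
contact_force: [-0.9, 0.5, 1.6]
gripper_width: 0.216
```

step_arm(
  plan=[
    [0.015,0,0,0,0,0],
    [0,0,0,0,0,0],
  ],
)

```text
t: 14.85
eef_pos: [0.5941, -0.2044, 0.1258]
tool_rot: [0.707, -0.03, 0.706, 0.03]
contact_force: [0.2, -0.4, 5.9]
gripper_width: 0.214
```

```bash
python3 - <<'E'
from tip import *
from station import bot
p,Rm,o=pose();print(o['t'],p,Rm[:,0].round(4),o['contact_force'].round(2),o['torque'].round(3))
q,d=bot.read_camera('side'); np.savez("side10.npz",p=q,d=d)
crop(cv2.convertScaleAbs(q,alpha=1.8),312,165,346,200,18,'pics/s10z.png',[[326.83,192.1]])
q,d=bot.read_camera('top'); np.savez("top10.npz",p=q,d=d)
crop(cv2.convertScaleAbs(q,alpha=1.6),320,190,390,260,9,'pics/t10z.png',[proj('top',[.5908,-.2039,.028])[0]])
E
```

```text
14.85 [ 0.5940617  -0.2044277   0.12584013] [ 1.e-03 -6.e-04 -1.e+00] [ 0.24 -0.37  5.87] [ 0.04   0.38  -0.047]
```

View pics/s10z.png

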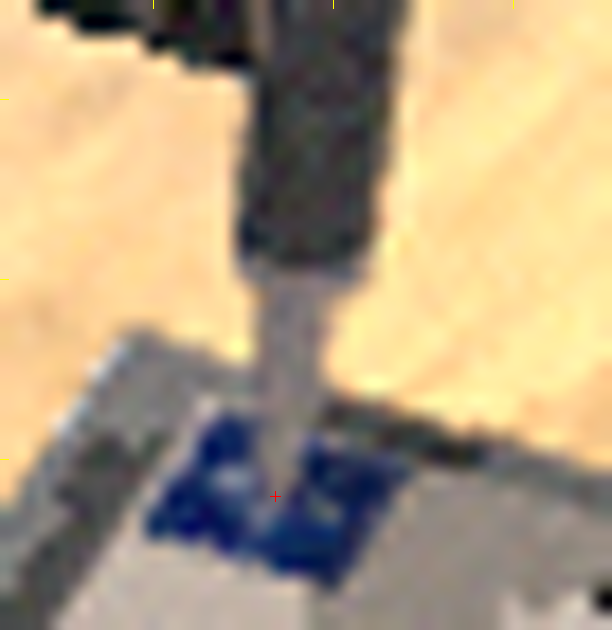

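View pics/t10z.png

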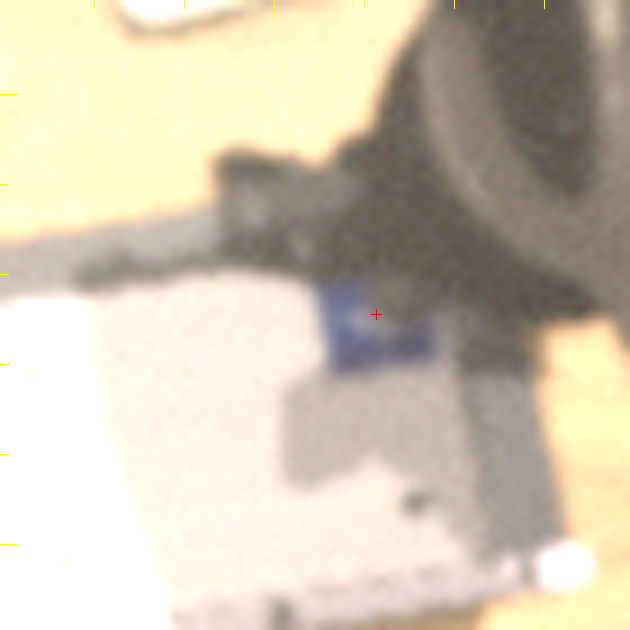

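step_arm(
  plan=[
    [0.03,0,0,0,0,0],
    [0.03,0,0,0,0,0],
    [0.03,0,0,0,0,0],
    [0,0,0,0,0,0],
  ],
)

```text
t: 15.45
eef_pos: [0.5944, -0.2044, 0.1229]
tool_rot: [0.707, -0.03, 0.706, 0.03]
contact_force: [-1.8, 0.8, 9.5]
gripper_width: 0.213
```

```bash
python3 - <<'E'
from tip import *
p,Rm,o=pose();print(o['t'],p,Rm[:,0].round(4),o['contact_force'].round(2),o['torque'].round(3))
E
```

```text
15.45 [ 0.59440434 -0.20435379  0.12285487] [ 1.6e-03 -8.0e-04 -1.0e+00] [-1.85  0.76  9.51] [0.058 0.645 0.02 ]
```

step_arm(
  plan=[
    [0.03,0,-0.01,0,0,0],
    [0.03,0,0,0,0,0],
    [0.015,0,0,0,0,0],
    [0,0,0,0,0,0],
  ],
)

```text
t: 15.95
eef_pos: [0.5944, -0.2044, 0.1205]
tool_rot: [0.707, -0.031, 0.706, 0.03]
contact_force: [-2.4, 0.4, 12.8]
gripper_width: 0.213
```

step_arm(
  plan=[
    [0.025,0,0,0,0,0],
    [0,0,0,0,0,0],
  ],
)

```text
t: 16.2
eef_pos: [0.5945, -0.2044, 0.1196]
tool_rot: [0.707, -0.031, 0.706, 0.03]
contact_force: [-2.7, 1.0, 13.8]
gripper_width: 0.212
```

step_arm(
  plan=[
    [0.02,0,0,0,0,0],
    [0,0,0,0,0,0],
  ],
)

```text
t: 16.45
eef_pos: [0.5945, -0.2044, 0.1188]
tool_rot: [0.707, -0.031, 0.706, 0.03]
contact_force: [-2.6, 0.1, 14.4]
gripper_width: 0.212
```

step_arm(
  plan=[
    [0.015,0,0,0,0,0],
    [0,0,0,0,0,0],
  ],
)

```text
t: 16.7
eef_pos: [0.5945, -0.2043, 0.1182]
tool_rot: [0.707, -0.031, 0.706, 0.03]
contact_force: [-2.8, -0.1, 13.9]
gripper_width: 0.208
```

```bash
python3 - <<'E'
from tip import *
p,Rm,o=pose();print(o['t'],p,Rm[:,0].round(4),o['contact_force'].round(2),o['torque'].round(3))
E
```

```text
16.7 [ 0.59446735 -0.2043338   0.11823025] [ 0.0026 -0.0012 -1.    ] [-2.84 -0.06 13.86] [0.105 0.795 0.02 ]
```

step_arm(
  plan=[
    [0.015,0,0,0,0,0],
    [0,0,0,0,0,0],
  ],
)

```text
t: 16.95
eef_pos: [0.5944, -0.2044, 0.1175]
tool_rot: [0.707, -0.031, 0.706, 0.03]
contact_force: [-2.2, 0.1, 12.1]
gripper_width: 0.213
```

step_arm(
  plan=[
    [0.01,0,0,0,0,0],
    [0,0,0,0,0,0],
  ],
)

```text
t: 17.2
eef_pos: [0.5942, -0.2044, 0.1167]
tool_rot: [0.707, -0.03, 0.706, 0.03]
contact_force: [-1.4, -0.6, 9.6]
gripper_width: 0.214
```

step_arm(
  plan=[
    [0.01,0,0,0,0,0],
    [0,0,0,0,0,0],
  ],
)

```text
t: 17.45
eef_pos: [0.5937, -0.2044, 0.1154]
tool_rot: [0.707, -0.03, 0.706, 0.03]
contact_force: [-0.2, 0.7, 5.1]
gripper_width: 0.215
```

```bash
python3 - <<'E'
from tip import *
p,Rm,o=pose();print(o['t'],p,Rm[:,0].round(4),o['contact_force'].round(2),o['torque'].round(3))
E
```

```text
17.45 [ 0.59374916 -0.20441286  0.11537288] [ 1.3e-03 -5.0e-04 -1.0e+00] [-0.21  0.71  5.14] [ 0.011  0.196 -0.029]
```

```bash
python3 - <<'E'
from tip import *
from station import bot
q,d=bot.read_camera('side'); np.savez("side11.npz",p=q,d=d)
crop(cv2.convertScaleAbs(q,alpha=1.8),312,165,346,200,18,'pics/s11z.png',[[326.83,192.1]])
p,Rm,o=pose();print(o['t'],p,o['contact_force'].round(2))
E
```

```text
17.5 [ 0.59376109 -0.2043669   0.11531784] [-1.64 -0.61  5.1 ]
```

View pics/s11z.png

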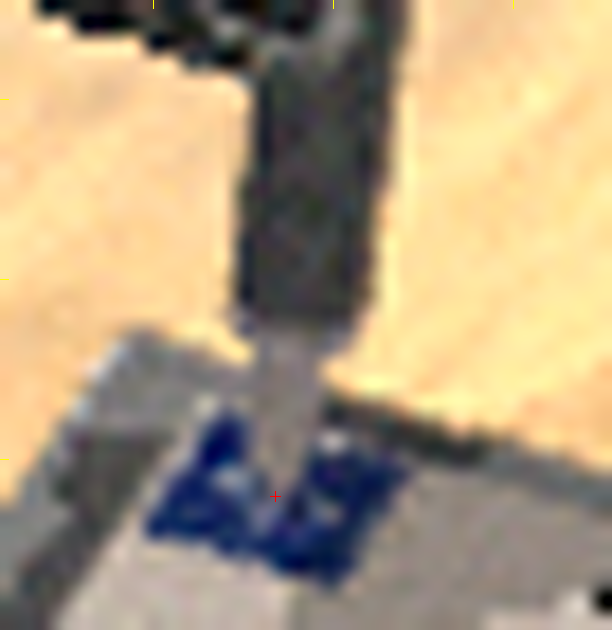

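step_arm(
  plan=[
    [-0.1,0,0,0,0,0],
    [-0.3,0,0,0,0,0],
    [-0.5,0,0,0,0,0],
    [-0.5,0,0,0,0,0],
    [-0.4,0,0,0,0,0],
    [0,0,0,0,0,0],
  ],
)

```text
t: 18.25
eef_pos: [0.5941, -0.2045, 0.1886]
tool_rot: [0.707, -0.031, 0.706, 0.03]
contact_force: [-0.1, 0.6, -2.2]
gripper_width: 0.212
```

```bash
python3 - <<'E'
from tip import *
from grasp import *
from station import bot
p,Rm,o=pose();print(o['t'],p,o['q'].round(3),o['contact_force'].round(2))
q,d=bot.read_camera('side'); np.savez("side12.npz",p=q,d=d)
crop(cv2.convertScaleAbs(q,alpha=1.5),290,120,370,220,6,'pics/s12.png',proj('side',np.array([[.59083,-.2046,.028],p+Rm@np.array([.098,0,-.003]),p+Rm@np.array([.081,0,-.003])])))
p1,R1=rows(p,Rm,np.array([.575,.02,.185]),Rm,8)
pt=PG+RGR@np.array([-.010,0,.055]);print(pt)
rows(p1,R1,pt,RGR,10)
E
```

```text
18.25 [ 0.59412643 -0.20452706  0.18857098] [ 0.837  0.584 -0.857  1.674  0.486  1.107  1.496] [-0.11  0.56 -2.18]
[[0.01,0.704,0,0,0,0],[0.01,0.704,0,0,0,0],[0.01,0.705,0,0,0,0],[0.011,0.704,0,0,0,0],[0.01,0.704,0,0,0,0],[0.01,0.704,0,0,0,0],[0.01,0.704,0,0,0,0],[0.01,0.705,0,0,0,0]]
end [0.575 0.02  0.185] err mm [ 0.01 -0.01 -0.  ] ang 0.0 deg/row 0.0 mm/row 28.2
[0.58670981 0.17596099 0.14922966]
[[0.089,0.386,0.062,-0,-0.0083,0],[0.092,0.386,0.057,-0,-0.0083,0],[0.095,0.386,0.053,-0,-0.0083,0],[0.098,0.386,0.047,-0,-0.0083,0],[0.1,0.386,0.043,-0,-0.0083,0],[0.102,0.387,0.037,-0,-0.0083,0],[0.104,0.386,0.031,-0,-0.0083,0],[0.105,0.386,0.026,-0,-0.0083,0],[0.107,0.386,0.021,-0,-0.0083,0],[0.107,0.386,0.015,-0,-0.0083,0]]
end [0.5867 0.176  0.1492] err mm [0.01 0.   0.  ] ang 0.144 deg/row 2.98 mm/row 16.0
```

View pics/s12.png

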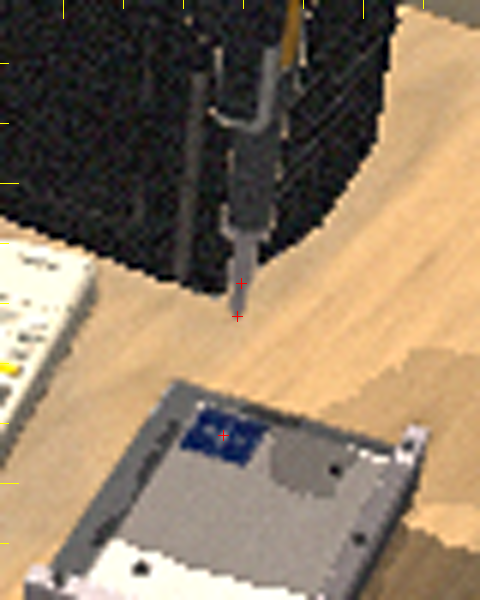

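step_arm(
  plan=[
    [0,0.4,0,0,0,0],
    [0.01,0.7,0,0,0,0],
    [0.01,0.7,0,0,0,0],
    [0.01,0.7,0,0,0,0],
    [0.01,0.7,0,0,0,0],
    [0.01,0.7,0,0,0,0],
    [0.01,0.7,0,0,0,0],
    [0.01,0.7,0,0,0,0],
  ],
)

```text
t: 19.3
eef_pos: [0.574, 0.009, 0.1832]
tool_rot: [0.706, -0.031, 0.707, 0.031]
contact_force: [0.2, -0.2, -2.3]
gripper_width: 0.214
```

step_arm(
  plan=[
    [0.08,0.39,0.06,0,-0.0083,0],
    [0.09,0.39,0.06,0,-0.0083,0],
    [0.09,0.39,0.05,0,-0.0083,0],
    [0.09,0.39,0.05,0,-0.0083,0],
    [0.1,0.39,0.04,0,-0.0083,0],
    [0.1,0.39,0.04,0,-0.0083,0],
    [0.1,0.39,0.03,0,-0.0083,0],
    [0.1,0.3,0.03,0,-0.0083,0],
  ],
)

```text
t: 20.3
eef_pos: [0.5829, 0.1311, 0.1559]
tool_rot: [0.837, -0.023, 0.545, 0.037]
contact_force: [0.8, -1.4, -1.7]
gripper_width: 0.212
```

```bash
python3 - <<'E'
from tip import *
from grasp import *
p,Rm,o=pose();print(o['t'],p,o['q'].round(3))
pt=PG+RGR@np.array([-.008,0,.055])
rows(p,Rm,pt,RGR,4)
E
```

```text
20.3 [0.58289909 0.13109042 0.1559269 ] [ 0.25   0.372 -0.757  2.098  0.866  0.514  0.521]
[[0.07,0.277,0.028,0,-0.0042,-0],[0.072,0.278,0.027,0,-0.0042,-0],[0.071,0.277,0.024,0,-0.0042,-0],[0.073,0.277,0.023,0,-0.0042,-0]]
end [0.5877 0.176  0.1475] err mm [-0.01  0.    0.01] ang 0.069 deg/row 1.52 mm/row 11.5
```

step_arm(
  plan=[
    [0.05,0.25,0.03,0,-0.0042,0],
    [0.05,0.25,0.02,0,-0.0042,0],
    [0.05,0.25,0.02,0,-0.0042,0],
    [0,0,0,0,-0.0042,0],
    [0,0,0,0,0,0],
    [0,0,0,0,0,0],
  ],
)

```text
t: 21.05
eef_pos: [0.5865, 0.1599, 0.1523]
tool_rot: [0.865, -0.022, 0.5, 0.037]
contact_force: [-0.6, 1.3, -2.3]
gripper_width: 0.212
```

```bash
python3 - <<'E'
from tip import *
from grasp import *
p,Rm,o=pose();print(o['t'],p,o['q'].round(3))
print('rel to grasp, tool frame mm',(RGR.T@(p-PG)*1e3).round(2),'rot',R.from_matrix(Rm.T@RGR).as_rotvec()/2/np.pi)
pt=PG+RGR@np.array([-.003,0,.04])
rows(p,Rm,pt,RGR,2)
E
```

```text
21.05 [0.58652216 0.15990469 0.15225557] [ 0.079  0.351 -0.639  2.156  1.148  0.438  0.172]
rel to grasp, tool frame mm [-13.41 -15.98  55.15] rot [-4.02538137e-05 -2.70799138e-04  1.41289182e-04]
[[0.13,0.2,-0.189,-0,-0.0001,0.0001],[0.131,0.2,-0.19,-0,-0.0001,0.0001]]
end [0.5772 0.1752 0.1356] err mm [ 0.01 -0.02  0.02] ang 0.036 deg/row 0.06 mm/row 12.2
```

step_arm(
  plan=[
    [0.05,0.13,0,0,0,0],
    [0.05,0.13,0,0,0,0],
    [0.05,0.13,0,0,0,0],
    [0,0,0,0,0,0],
    [0,0,0,0,0,0],
  ],
)

```text
t: 21.68
eef_pos: [0.5888, 0.1753, 0.1473]
tool_rot: [0.865, -0.021, 0.5, 0.037]
contact_force: [0.2, -0.7, -2.6]
gripper_width: 0.211
```

```bash
cat > rel.py <<'E'
from tip import *
from grasp import *
p,Rm,o=pose();print(o['t'],p,o['q'].round(3),o['contact_force'].round(1),o['torque'].round(2))
print('rel to grasp, tool frame mm',(RGR.T@(p-PG)*1e3).round(2),'units',(RGR.T@(p-PG)/.04).round(3),'rot',(R.from_matrix(Rm.T@RGR).as_rotvec()/2/np.pi).round(4))
E
python3 rel.py
```

```text
21.675 [0.58876092 0.17526841 0.14733846] [ 0.041  0.37  -0.633  2.145  1.179  0.457  0.12 ] [ 0.2 -0.7 -2.6] [-0.06  0.78 -0.02]
rel to grasp, tool frame mm [-7.37 -0.87 55.77] units [-0.184 -0.022  1.394] rot [-0.0001 -0.0001  0.0002]
```

step_arm(
  plan=[
    [0.06,0.02,-0.2,0,0,0],
    [0.06,0,-0.25,0,0,0],
    [0,0,-0.25,0,0,0],
    [0,0,-0.25,0,0,0],
    [0,0,0,0,0,0],
    [0,0,0,0,0,0],
  ],
)

```text
t: 22.42
eef_pos: [0.5589, 0.1735, 0.1247]
tool_rot: [0.865, -0.021, 0.5, 0.037]
contact_force: [-0.6, 0.0, -2.4]
gripper_width: 0.208
```

```bash
python3 rel.py; python3 - <<'E'
from tip import *
from station import bot
for n in('side','top'):
    q,d=bot.read_camera(n)
    np.savez(n+'13.npz',p=q,d=d)
    crop(cv2.convertScaleAbs(q,alpha=1.5),*((200,240,290,320) if n=='side' else (155,200,235,270)),8,f'pics/{n}13.png')
E
```

```text
22.425 [0.55886239 0.17354587 0.12469695] [-0.009  0.367 -0.602  2.223  1.332  0.433 -0.073] [-0.6  0.  -2.4] [-0.09  0.83 -0.04]
rel to grasp, tool frame mm [-2.72 -0.02 18.53] units [-0.068 -0.     0.463] rot [-0.0001  0.      0.0002]
```

View pics/side13.png

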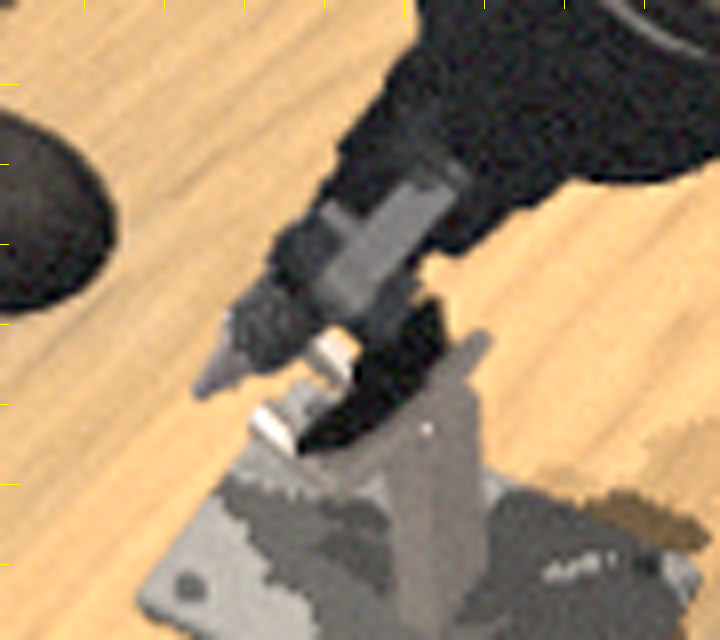

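View pics/top13.png

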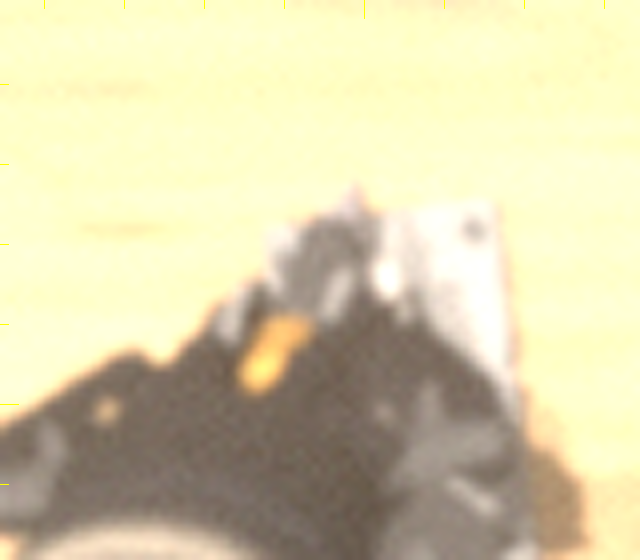

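step_arm(
  plan=[
    [0,0,-0.12,0,0,0],
    [0,0,-0.12,0,0,0],
    [0,0,-0.12,0,0,0],
    [0,0,0,0,0,0],
  ],
)

```text
t: 23.02
eef_pos: [0.5453, 0.1724, 0.1167]
tool_rot: [0.865, -0.022, 0.5, 0.037]
contact_force: [0.1, 0.2, -2.4]
gripper_width: 0.212
```

```bash
python3 rel.py
```

```text
23.025 [0.54525353 0.17240892 0.11673554] [-0.023  0.365 -0.598  2.255  1.391  0.43  -0.149] [ 0.1  0.2 -2.4] [-0.13  0.81 -0.01]
rel to grasp, tool frame mm [-2.65  0.02  2.72] units [-0.066  0.     0.068] rot [ 0.     -0.0002  0.0002]
```

Down the last 2.5 mm into the trough, then axially onto the fork, watching the force.

step_arm(
  plan=[
    [0,0,-0.03,0,0,0],
    [0,0,-0.03,0,0,0],
    [0,0,0,0,0,0],
  ],
)

```text
t: 23.4
eef_pos: [0.5437, 0.1723, 0.1159]
tool_rot: [0.865, -0.021, 0.5, 0.037]
contact_force: [0.6, 0.2, -2.8]
gripper_width: 0.217
```

```bash
python3 rel.py
```

```text
23.4 [0.54373979 0.17228666 0.11585203] [-0.024  0.365 -0.598  2.259  1.401  0.43  -0.161] [ 0.6  0.2 -2.8] [-0.06  0.78  0.02]
rel to grasp, tool frame mm [-2.64  0.03  0.96] units [-0.066  0.001  0.024] rot [-0.0001 -0.0001  0.0002]
```

step_arm(
  plan=[
    [0.03,0,0,0,0,0],
    [0.03,0,0,0,0,0],
    [0,0,0,0,0,0],
  ],
)

```text
t: 23.78
eef_pos: [0.5451, 0.1724, 0.1138]
tool_rot: [0.865, -0.021, 0.5, 0.037]
contact_force: [0.1, -0.7, -2.5]
gripper_width: 0.214
```

```bash
python3 rel.py
```

```text
23.775 [0.54508397 0.17238094 0.11379318] [-0.026  0.371 -0.596  2.258  1.412  0.431 -0.171] [ 0.1 -0.7 -2.5] [-0.07  0.86 -0.01]
rel to grasp, tool frame mm [-0.18  0.    1.1 ] units [-0.005  0.     0.028] rot [-0.0001 -0.0001  0.0002]
```

step_arm(
  plan=[
    [0,0,-0.025,0,0,0],
    [0.015,0,0,0,0,0],
    [0,0,0,0,0,0],
  ],
)

```text
t: 24.15
eef_pos: [0.5444, 0.1724, 0.1132]
tool_rot: [0.865, -0.022, 0.5, 0.037]
contact_force: [-3.6, -1.0, 4.8]
gripper_width: 0.214
```

```bash
python3 rel.py
```

```text
24.15 [0.54436252 0.17242092 0.11317785] [-0.027  0.371 -0.596  2.26   1.419  0.432 -0.179] [-3.6 -1.   4.8] [-0.24  0.92 -0.05]
rel to grasp, tool frame mm [-0.01  0.11  0.18] units [-0.     0.003  0.004] rot [-0.      0.      0.0002]
```

step_arm(
  plan=[
    [0.015,0,0,0,0,0],
    [0,0,0,0,0,0],
  ],
)

```text
t: 24.4
eef_pos: [0.5445, 0.1725, 0.1131]
tool_rot: [0.865, -0.022, 0.499, 0.037]
contact_force: [-9.1, -1.8, 12.7]
gripper_width: 0.211
```

```bash
python3 rel.py
```

```text
24.4 [0.54447646 0.17254321 0.11307403] [-0.028  0.371 -0.596  2.26   1.422  0.432 -0.181] [-9.1 -1.8 12.7] [-0.44  1.1  -0.21]
rel to grasp, tool frame mm [0.14 0.22 0.23] units [0.004 0.005 0.006] rot [0.     0.0001 0.0002]
```

step_arm(
  plan=[
    [-0.01,0,0,0,0,0],
    [0,0,0,0,0,0],
  ],
  force=20,
)

```text
t: 24.65
eef_pos: [0.5444, 0.1725, 0.1131]
tool_rot: [0.865, -0.022, 0.499, 0.037]
contact_force: [-5.9, -1.6, 7.3]
gripper_width: 0.214
```

step_arm(
  plan=[
    [0,0,0,0,0,0],
    [0,0,0,0,0,0],
  ],
  fingers=0.45,
)

```text
t: 24.9
eef_pos: [0.5449, 0.1725, 0.1128]
tool_rot: [0.865, -0.021, 0.5, 0.037]
contact_force: [0.5, 0.7, 0.2]
gripper_width: 0.28
```

step_arm(
  plan=[
    [0,0,0,0,0,0],
    [0,0,0,0,0,0],
  ],
  fingers=0.2,
)

```text
t: 25.15
eef_pos: [0.5446, 0.1724, 0.1126]
tool_rot: [0.865, -0.021, 0.5, 0.037]
contact_force: [0.6, 1.0, 0.2]
gripper_width: 0.397
```

```bash
python3 rel.py; python3 - <<'E'
from tip import *
from station import bot
for n in('side','top'):
    q,d=bot.read_camera(n)
    np.savez(n+'14.npz',p=q,d=d)
    crop(cv2.convertScaleAbs(q,alpha=1.5),*((200,240,290,320) if n=='side' else (155,200,235,270)),8,f'pics/{n}14.png')
E
```

```text
25.15 [0.54462902 0.1723742  0.11261766] [-0.027  0.372 -0.595  2.259  1.42   0.431 -0.179] [0.6 1.  0.2] [0.   0.55 0.02]
rel to grasp, tool frame mm [0.61 0.04 0.12] units [0.015 0.001 0.003] rot [-0.0001 -0.0001  0.0002]
```

View pics/side14.png

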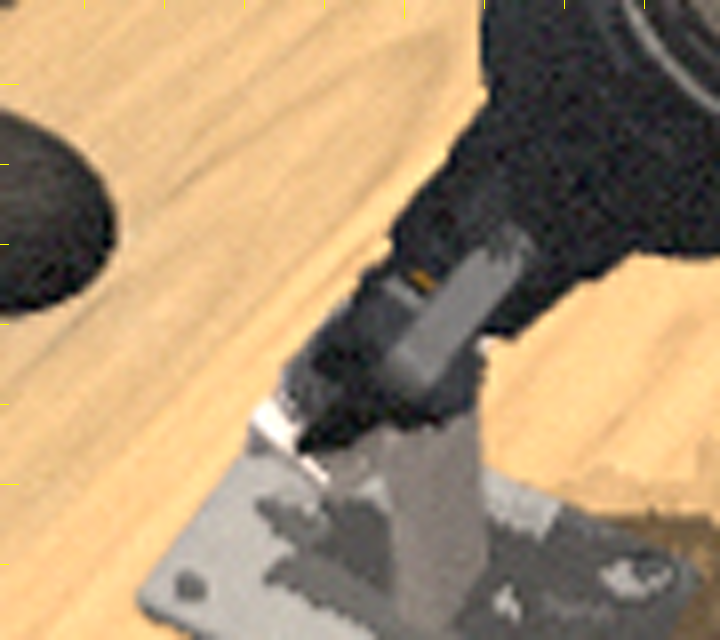

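View pics/top14.png

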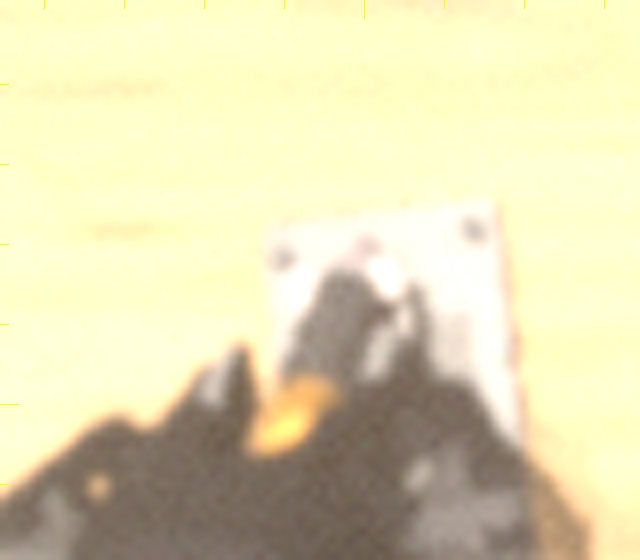

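step_arm(
  plan=[
    [0,0,0,0,0,0],
    [0,0,0,0,0,0],
    [0,0,0,0,0,0],
    [0,0,0,0,0,0],
  ],
  fingers=-1,
)

```text
t: 25.75
eef_pos: [0.5445, 0.1723, 0.1126]
tool_rot: [0.865, -0.021, 0.5, 0.037]
contact_force: [-0.3, 0.1, -0.2]
gripper_width: 1.004
```

step_arm(
  plan=[
    [-0.15,0,0,0,0,0],
    [-0.4,0,0,0,0,0],
    [-0.5,0,0,0,0,0],
    [-0.6,0,0,0,0,0],
    [-0.6,0,0,0,0,0],
    [-0.6,0,0,0,0,0],
    [0,0,0,0,0,0],
    [0,0,0,0,0,0],
  ],
)

```text
t: 26.75
eef_pos: [0.4879, 0.1672, 0.2112]
tool_rot: [0.865, -0.021, 0.5, 0.037]
contact_force: [-0.1, 0.0, 0.5]
gripper_width: 0.997
```

```bash
python3 - <<'E'
from ov import *
from station import bot
o=bot.get_obs();print(o['t'],o['eef_pos'],o['q'].round(3),o['contact_force'].round(1))
for n in('side','top'):
    q,d=bot.read_camera(n)
    np.savez(n+'15.npz',p=q,d=d); cv2.imwrite(f'pics/{n}15full.png',q[:,:,::-1])
    a=np.load(n+'0.npz')['p']
    b=(210,250,300,345) if n=='side' else (175,215,235,285)
    x0,y0,x1,y1=b
    c=np.hstack([cv2.resize(i[y0:y1,x0:x1,::-1],None,fx=4,fy=4,interpolation=cv2.INTER_CUBIC) for i in(a,q)])
    cv2.imwrite(f'pics/{n}15.png',c)
    b=(285,175,375,245) if n=='side' else (300,200,390,272)
    x0,y0,x1,y1=b
    df=np.abs(a.astype(int)-q).sum(2)[y0:y1,x0:x1]; print(n,'plate diff mean',df.mean(),df.max())
E
```

```text
26.75 [0.48786313 0.16720224 0.21117637] [ 0.122  0.092 -0.753  2.279  0.796  0.454  0.375] [-0.1  0.   0.5]
side plate diff mean 176.0268253968254 489
top plate diff mean 20.94783950617284 51
```

View pics/side15.png

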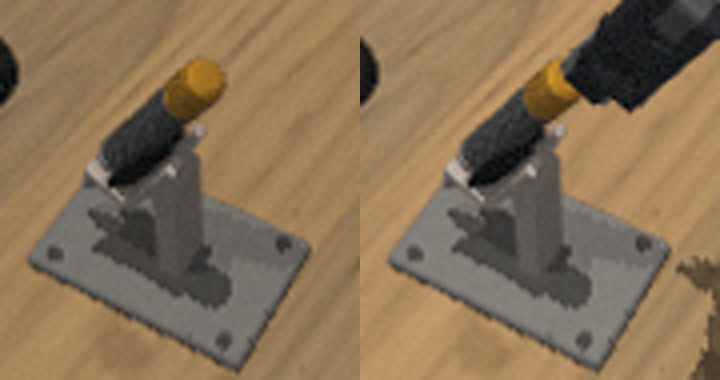

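View pics/top15full.png

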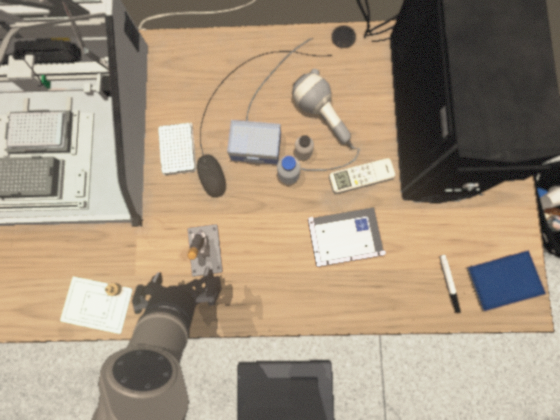

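View pics/side15full.png

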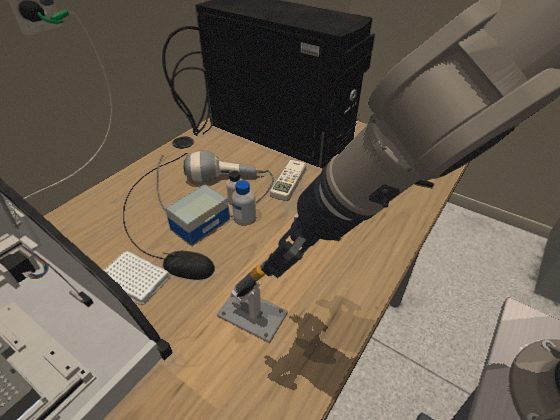

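```bash
python3 - <<'E'
from station import bot
o=bot.get_obs();print(o['t'],o['contact_force'].round(1))
print(bot.hand_in())
E
```

```text
26.85 [-1.  -0.2  0.4]
the job is handed in; nothing more can be done
None
```

The centre punch snapped once on the scribed crossing and is back in its rest, point down. I handed the job in at 26.9 s with the gripper open and touching nothing.

- **Position:** in the side picture the point stood within about 0.4 px (roughly 1 mm) of the crossing. The top camera could not confirm this, because the gripper hid the point.
- **Snap:** the push rose to about 16.5 N, then fell to about 7.4 N, where I stopped. That force means about 9.8 mm in, and the pictures show about 9.7 mm.
- **One check disagreed:** the arm moved down about 11 mm from first contact, more than the point's 10.5 mm travel. Either the punch yielded about 1 mm in the grip or the point just reached its stop. The force never rose again, so it was not rammed.
- **Back in the rest:** the shoulder met its seat within 0.2 mm of the pose at which I picked it up. The last pictures show the punch lying as it did at the start.
- **Surroundings:** the plate looks unmoved in the top picture (only noise-level change), and both bottles still stand. In the last side picture the arm covered the plate, so that view gave no check on it.

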